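# Seat the nuts and build the spacer pack on the setting plate

### The job

Slide the loose nuts across the setting plate, without picking them up, until each has dropped flat into a pocket of its own. Then stack all the spacer plates there are flat over the pockets, longest first and shortest last, each centred on the row of pockets and lying along it so that its screw holes come over the pockets, and press each one down firmly from above (about 10 N for half a second) before you add the next. Leave the other tools on the bench where they are.

Things in the scene. Friction and masses are not known exactly. Their poses are not given: they have to be found in the camera images.
- jig: (all sizes here in mm) the setting plate: dark steel slab fixed to the bench, 240 (its x) x 220 (its y) x 14 high, flat top without a rim, turned up to 0.25 rad; origin at the centre of its underside, z up. Three round pockets lie in a row along its y axis through its centre, 38 apart centre to centre, each 32 across and 9 deep (floor 5 above the bench)
- bed (a point): centre of the setting plate's top face (14 above the bench), which is also the mouth of the middle pocket; the spacer plates' centres belong on the vertical through this point, their length along the row of pockets
- jig_hole0 (a point): centre of the mouth of pocket 0 (the pockets at -38, 0 and +38 along the setting plate's y axis), level with its top face
- jig_hole1 (a point): centre of the mouth of pocket 1 (the pockets at -38, 0 and +38 along the setting plate's y axis), level with its top face
- jig_hole2 (a point): centre of the mouth of pocket 2 (the pockets at -38, 0 and +38 along the setting plate's y axis), level with its top face
- nut1_c (a point): centre of a loose thin hexagon nut, brass, 24 across, 8 high, 25 g, lying flat on the setting plate's top; in a pocket it sits 1 below the top face, its centre then 9 above the bench instead of 18. All nuts are alike; two or three are present, any nut fits any pocket, one to a pocket; nuts slide but do not roll
- nut2_c (a point): centre of a loose thin hexagon nut, brass, 24 across, 8 high, 25 g, lying flat on the setting plate's top; in a pocket it sits 1 below the top face, its centre then 9 above the bench instead of 18. All nuts are alike; two or three are present, any nut fits any pocket, one to a pocket; nuts slide but do not roll
- nut3_c (a point): centre of a loose thin hexagon nut, brass, 24 across, 8 high, 25 g, lying flat on the setting plate's top; in a pocket it sits 1 below the top face, its centre then 9 above the bench instead of 18. All nuts are alike; two or three are present, any nut fits any pocket, one to a pocket; nuts slide but do not roll
- plate_long_c (a point): centre (half-way up) of an aluminium spacer plate 142 long (its x) x 56 wide (its y) x 8 thick, 172 g, with three dark screw holes along its length (drawn only; it is solid), starts lying flat on the bench beside the setting plate
- plate_second_c (a point): centre (half-way up) of an aluminium spacer plate 124 long (its x) x 56 wide (its y) x 8 thick, 150 g, with three dark screw holes along its length (drawn only; it is solid), starts lying flat on the bench beside the setting plate; one plate other than the longest is absent in some runs, and the next shorter one then follows in its place
- plate_third_c (a point): centre (half-way up) of an aluminium spacer plate 106 long (its x) x 56 wide (its y) x 8 thick, 128 g, with three dark screw holes along its length (drawn only; it is solid), starts lying flat on the bench beside the setting plate; one plate other than the longest is absent in some runs, and the next shorter one then follows in its place
- plate_short_c (a point): centre (half-way up) of an aluminium spacer plate 88 long (its x) x 56 wide (its y) x 8 thick, 106 g, with three dark screw holes along its length (drawn only; it is solid), starts lying flat on the bench beside the setting plate; one plate other than the longest is absent in some runs, and the next shorter one then follows in its place
- heartbar_shoe: dark steel heart-bar horseshoe, about 140 x 140 x 10, lying flat beyond the setting plate; bystander
- nail_puller: nail puller with two red grips, 260 long, lying flat; bystander
- pritchel: polished square steel bar with a thin point, 200 long, 14 thick, lying flat; bystander
- hardy: squat stepped dark steel hardy tool, 50 x 50 foot, 64 high; bystander
- rasp: flat steel rasp with a round wooden handle, 370 long; bystander
- nail_cup: small steel bowl, 70 across, 50 high; bystander
Not all that is in view belongs to the job. Leave any blue or purple look-alike of the part that bears plate_third_c alone.

How it is judged:
On the way, in this order (a step that is already met when the one before it is completed fails the run):
1. every nut lies home in a pocket of its own (z of each of nut1_c, nut2_c, nut3_c in the frame of jig below 0.0135 m and (horizontal distance between nut1_c and jig_hole0 below 0.008 m or horizontal distance between nut1_c and jig_hole1 below 0.008 m or horizontal distance between nut1_c and jig_hole2 below 0.008 m) and (horizontal distance between nut2_c and jig_hole0 below 0.008 m or horizontal distance between nut2_c and jig_hole1 below 0.008 m or horizontal distance between nut2_c and jig_hole2 below 0.008 m) and (horizontal distance between nut3_c and jig_hole0 below 0.008 m or horizontal distance between nut3_c and jig_hole1 below 0.008 m or horizontal distance between nut3_c and jig_hole2 below 0.008 m)), for 0.3 s.
2. the longest plate lies flat in its place over the pockets and is pressed down with more than 5 N (horizontal distance between plate_long_c and bed below 0.008 m and angle between the x axis of plate_long_c and the y axis of jig, either way round below 0.12 rad and angle between plate_long_c's own z axis and vertical below 0.05 rad and height (world z) of plate_long_c between 0.0155 and 0.0205 m and contact force between plate_long and jig above 5 N), for 0.2 s.
3. the second longest plate lies flat in its place over the pockets on the plate before it and is pressed down with more than 5 N (horizontal distance between plate_second_c and bed below 0.008 m and angle between the x axis of plate_second_c and the y axis of jig, either way round below 0.12 rad and angle between plate_second_c's own z axis and vertical below 0.05 rad and height (world z) of plate_second_c between 0.0235 and 0.0285 m and contact force between plate_second and plate_long above 5 N), for 0.2 s.
4. the third longest plate lies flat in its place over the pockets on the plate before it and is pressed down with more than 5 N (horizontal distance between plate_third_c and bed below 0.008 m and angle between the x axis of plate_third_c and the y axis of jig, either way round below 0.12 rad and angle between plate_third_c's own z axis and vertical below 0.05 rad and height (world z) of plate_third_c between 0.0235 and 0.0365 m and (contact force between plate_third and plate_second above 5 N or contact force between plate_third and plate_long above 5 N)), for 0.2 s.
5. the shortest plate lies flat in its place over the pockets on the plate before it and is pressed down with more than 5 N (horizontal distance between plate_short_c and bed below 0.008 m and angle between the x axis of plate_short_c and the y axis of jig, either way round below 0.12 rad and angle between plate_short_c's own z axis and vertical below 0.05 rad and height (world z) of plate_short_c between 0.0315 and 0.0445 m and (contact force between plate_short and plate_third above 5 N or contact force between plate_short and plate_second above 5 N)), for 0.2 s.
At the end, for the whole second after the job is handed in: Every nut lies in a pocket (centre within 8 mm of the pocket's, below the top face); every spacer plate lies in the stack in order of length, centre within 8 mm of the bed point, along the row within 0.12 rad, level within 0.05 rad, on the one below, at rest (all of step 1 and horizontal distance between each of plate_long_c, plate_second_c, plate_third_c, plate_short_c and bed below 0.008 m and angle between the x axis of each of plate_long_c, plate_second_c, plate_third_c, plate_short_c and the y axis of jig, either way round below 0.12 rad and angle between each of plate_long_c, plate_second_c, plate_third_c, plate_short_c's own z axis and vertical below 0.05 rad and height (world z) of plate_long_c between 0.0155 and 0.0205 m and height (world z) of plate_second_c between 0.0235 and 0.0285 m and height (world z) of plate_third_c between 0.0235 and 0.0365 m and height (world z) of plate_short_c between 0.0315 and 0.0445 m and linear speed of each of plate_long, plate_second, plate_third, plate_short below 0.01 m/s); the robot touches nothing.
It fails at once if a nut is picked up (its centre more than 25 mm above the setting plate's top) (z of any of nut1_c, nut2_c, nut3_c in the frame of jig above 0.039 m).
It fails at once if a bystander is moved more than 30 mm (distance of any of heartbar_shoe, nail_puller, pritchel, hardy, rasp, nail_cup from where it was at the start of the episode above 0.03 m).
Of nut1, nut2, nut3 only 2 to 3 are there at a start; the rules pass over those that are not, and their reading is None.
Of plate_second, plate_third, plate_short only 2 to 3 are there at a start; the rules pass over those that are not, and their reading is None.
At some moment in a run one of nut1, nut2, nut3 may be knocked a few centimetres aside while the robot is not near it.
Once in a run the grip may slacken for a moment while it holds something.
It also fails if it takes over 210 s, if anything falls off the work surface, if the arm or the gripper's body presses on something with over 40 N, if the wrist force passes 120 N, or if a joint passes its speed limit or range.

### The arm

A 7-joint arm with a two-finger parallel gripper is mounted at the origin on the work surface. World frame = base frame: x ahead of the robot, y to its left, z up, the work surface at z = 0. Lengths are in m, angles in rad, forces in N, time in s.
With the tool pointing down it reaches from about 0.4 to 0.85 m from the base axis. Payload 10.4 kg.
Tool frame: the origin (TCP) lies midway between the tips of the shut fingers; the grasp point (between the pads) lies 19 mm behind it; z points along the fingers, y is the line along which they close (so a half turn about z gives the same grasp; the last joint's range is limited). The gripper opens to 87 mm and grips with 3 to 60 N. Pads are 19 mm wide; open, the fingers measure 117 mm over their backs; the gripper's body (75 mm by 190 mm) begins 51 mm behind the grasp point.
Start: joints at [1.219, 0.332, -0.065, 1.46, 0.022, 1.35, -0.088], TCP at [0.202, -0.592, 0.201] pointing down, gripper open.
Joint ranges: [-2.6, 2.6], [-0.5, 2.12], [-1.47, 1.34], [0.16, 2.42], [-1.27, 4.41], [0.06, 2.06], [-2.6, 2.6]. Speed limits (rad/s): [2.22, 2.22, 2.79, 2.79, 3.14, 3.14, 3.14].

### API

Orientations are given as a unit quaternion [x, y, z, w].
In Python, from bench import r gives the robot as it stands.
- The arm moves only by the tool carry_out, never from a script. Its argument "steps" is a list that holds one entry, the list of rows, each a list of 6 numbers: the shift along the tool's x, y, z in cm, then the turn, a rotation vector about the tool's x, y, z in rad. In form: [[[dx, dy, dz, wx, wy, wz], ...]]. A call has 1 to 20 rows; each row is the pose to reach, as a shift and turn from the pose commanded when the call began, along the tool's axes at that moment; what a row does not reach only later rows make up. A row lasts 1/12 s, in which the tool goes at most 41.7 mm and 7.16 degrees, less where a joint would pass 70% of its speed; a pose out of reach is approached as far as the arm can. A call with a gripper value outside its range is refused whole. "hand" is the closure, from -1 (fully open) to 1 (shut), set as the call begins (left out, the last holds). The fingers move at their own pace and stop on an object; "squeeze" is the grip in N (left out, the last holds). Time passes only in rows, so rows that repeat a pose let the fingers close. It gives the time, the measured TCP pose, the force, the opening and the grip force at its end, in the units of the state.
- r.read_state(): the state, without advancing time (a new reading comes with each control period).
- r.camera(name): name is "scene" or "side" or "wrist"; returns the picture (480x640x3 uint8, red, green, blue); there is no depth.
- r.camera_params(name): a dict with "fx", "fy", "cx", "cy" (pixels), "D" ([k1, k2, p1, p2, k3] as OpenCV has them; the pictures are not rectified), "view" (4x4, takes a point from world to camera coordinates). Camera axes: x right, y up, looking along -z (the intrinsics and any distortion apply to the point x, -y, -z); pixel columns grow to the right and rows downward; lengths in m; the calibration is good to about 2 mm. A picture is of the moment at which its call begins: read the wrist's pose just before it. camera_params takes no time and is no camera call; for the wrist camera it gives the pose at the moment of the call.
- r.close_job(): hands the job in; it is judged then, once.
The state is a dict: "time": time; "joint_positions": joint angles; "joint_vel": joint speeds; "joint_torque": joint torques, N m; "ee_pos": TCP position; "eef_rot": TCP orientation; "ft_force": force on the tool from outside, world axes, zero at the start; "torque": the same for the moment, N m; "width": finger opening in m; "grip_force": force on a finger pad.
Only numpy, scipy, OpenCV 4.12 (cv2) and the standard library are available. Lean on these libraries where they do the work, as an engineer would, in place of code of your own. Each camera call takes 0.05 s, during which the arm holds its last target. There are 200 camera calls.

## Working session

There is one attempt and no reset: what is moved stays moved. The work goes in short steps, Python scripts to look and compute and a tool call to move; the robot and the scene stay as the last step left them, time stands still between calls to the robot, and variables do not carry over. Pictures are saved under pics/ and viewed, at most 14 in all, crops included, and the job is handed in when it is done.

Besides the shell and the picture viewer there is one more tool, called after "Emit:" as a command line: name --argument value ..., lists and objects as JSON in quotes. carry_out: Moves the arm, as the interface text tells. Its arguments: {"type":"object","properties":{"steps":{"type":"array","items":{"type":"array","items":{"type":"array","items":{"type":"number"}}}},"hand":{"type":"number"},"squeeze":{"type":"number"}},"required":["steps"]}

```bash
mkdir -p pics; ls
cat > h.py <<'E'
from bench import r
import numpy as np, cv2
from scipy.spatial.transform import Rotation as R
def snap(n,f):
    p=r.camera_params(n); im=r.camera(n); cv2.imwrite('pics/'+f+'.png',im[:,:,::-1]); return im,p
def K(p): return np.array([[p['fx'],0,p['cx']],[0,p['fy'],p['cy']],[0,0,1.]]),np.array(p['D'],float)
def px2w(p,uv,z):
    k,d=K(p); q=cv2.undistortPoints(np.array(uv,float).reshape(-1,1,2),k,d).reshape(-1,2)
    V=np.array(p['view']); Rm=V[:3,:3]; c=-Rm.T@V[:3,3]
    ray=np.c_[q[:,0],-q[:,1],-np.ones(len(q))]@Rm
    return c+ray*((z-c[2])/ray[:,2])[:,None]
def w2px(p,X):
    k,d=K(p); V=np.array(p['view']); c=np.atleast_2d(X)@V[:3,:3].T+V[:3,3]
    c=c*[1,-1,-1]; return cv2.projectPoints(c,np.zeros(3),np.zeros(3),k,d)[0].reshape(-1,2)
def topdown(p,im,x0,x1,y0,y1,z,s=1000):
    # rectified: col = (y1-y)*s, row=(x1-x)*s
    w,h=int((y1-y0)*s),int((x1-x0)*s)
    cc,rr=np.meshgrid(np.arange(w),np.arange(h))
    X=np.c_[x1-rr.ravel()/s,y1-cc.ravel()/s,np.full(w*h,z)]
    m=w2px(p,X).astype(np.float32).reshape(h,w,2)
    return cv2.remap(im,m[...,0],m[...,1],cv2.INTER_LINEAR)
def st():
    s=r.read_state(); print({k:np.round(s[k],4) for k in('time','ee_pos','eef_rot','ft_force','width','grip_force','joint_positions')}); return s
def rows(target,yaw=None):
    """shift in tool axes (cm) and rotvec to world target; yaw = world angle of tool x"""
    s=r.read_state(); Rt=R.from_quat(s['eef_rot'])
    d=Rt.inv().apply(np.array(target)-s['ee_pos'])*100
    print('shift',d.round(2), 'now',np.round(s['ee_pos'],4),Rt.as_matrix()[:,0].round(3))
E
python3 - <<'E'
from h import *
st()
for n in('scene','side','wrist'):
    im,p=snap(n,n+'0'); print(n,p['fx'],p['D'],np.round(p['view'],3).tolist())
E
```

```text
pics
{'time': np.float64(0.0), 'ee_pos': array([ 0.2017, -0.5911,  0.2005]), 'eef_rot': array([ 9.865e-01,  1.637e-01, -2.000e-04, -7.000e-04]), 'ft_force': array([ 0.3144, -0.0166,  0.7643]), 'width': np.float64(0.0866), 'grip_force': np.float64(0.0), 'joint_positions': array([ 1.2194,  0.3329, -0.0647,  1.4609,  0.0216,  1.3499, -0.0885])}
scene 447.10537376418023 [0.02742621 0.         0.         0.         0.        ] [[-0.583, 0.812, -0.001, 0.276], [-0.661, -0.473, 0.583, 0.333], [0.473, 0.34, 0.813, -1.49], [0.0, 0.0, 0.0, 1.0]]
side 578.4733093463982 [0.05374574 0.         0.         0.         0.        ] [[-0.867, -0.497, -0.023, 0.48], [0.296, -0.552, 0.78, -0.183], [-0.4, 0.669, 0.626, -1.418], [0.0, 0.0, 0.0, 1.0]]
wrist 335.72305051683577 [0.00249591 0.         0.         0.         0.        ] [[0.322, -0.947, -0.001, -0.624], [0.908, 0.309, -0.282, 0.035], [0.267, 0.09, 0.96, -0.391], [0.0, 0.0, 0.0, 1.0]]
```

View pics/scene0.png

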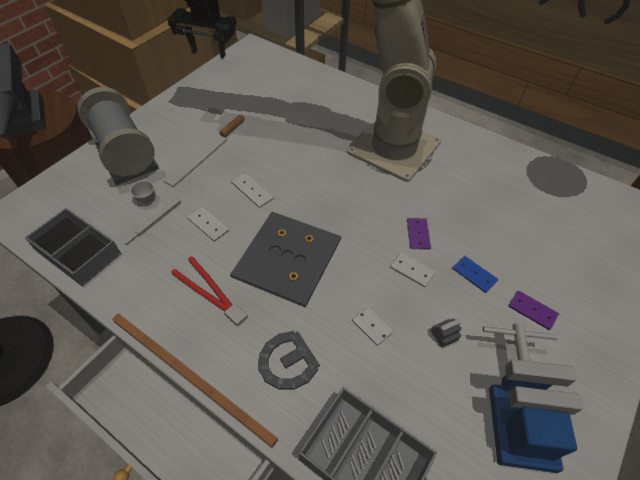

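View pics/side0.png

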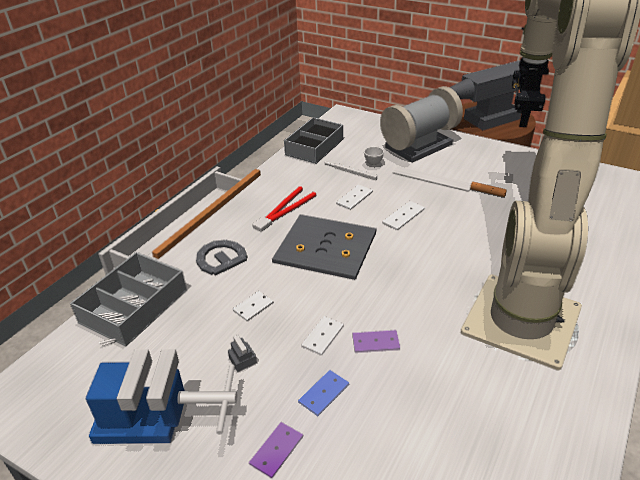

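Scene: dark jig (286,256). The three brass nuts are at (282,233), (309,238) and (293,276). There are four white plates, at (252,190), (208,224), (412,268) and (373,326). The purple and blue look-alikes at (418,233), (475,274) and (533,309) are to be left alone; white/aluminium is the described material. Next I measure the plates and make an enlarged top-down crop.

```bash
cat >> h.py <<'E'
def plates(im,p,seeds,z=0.008,half=0.12):
    out=[]
    for c in seeds:
        t=topdown(p,im,c[0]-half,c[0]+half,c[1]-half,c[1]+half,z,2000)
        g=cv2.GaussianBlur(t,(5,5),0).astype(int)
        yield c,t
E
python3 - <<'E'
from h import *
im={n:cv2.imread(f'pics/{n}0.png')[:,:,::-1] for n in('scene','side')}
P={n:r.camera_params(n) for n in im}
print('scene',px2w(P['scene'],[(252,190),(208,224),(412,268),(373,326)],.008).round(3).tolist())
print('jig',px2w(P['scene'],[(277,213),(341,244),(306,302),(232,267)],.014).round(3).tolist())
print('side nuts',px2w(P['side'],[(349,235.5),(346,253),(300,247)],.022).round(4).tolist(),px2w(P['scene'],[(282,232.5),(309,238),(293.5,276)],.022).round(4).tolist())
t=[topdown(P[n],im[n],.3,.8,-.45,.35,.010,1000) for n in('scene','side')]
for n,a in zip(im,t): cv2.imwrite(f'pics/td_{n}.png',a[:,:,::-1])
E
```

```text
scene [[0.431, -0.251, 0.008], [0.607, -0.268, 0.008], [0.399, 0.281, 0.008], [0.605, 0.283, 0.008]]
jig [[0.462, -0.129, 0.014], [0.447, 0.084, 0.014], [0.65, 0.112, 0.014], [0.68, -0.111, 0.014]]
side nuts [[0.5119, -0.0701, 0.022], [0.4824, 0.0031, 0.022], [0.6082, 0.0408, 0.022]] [[0.5151, -0.069, 0.022], [0.4867, 0.0037, 0.022], [0.6107, 0.0432, 0.022]]
```

View pics/td_scene.png

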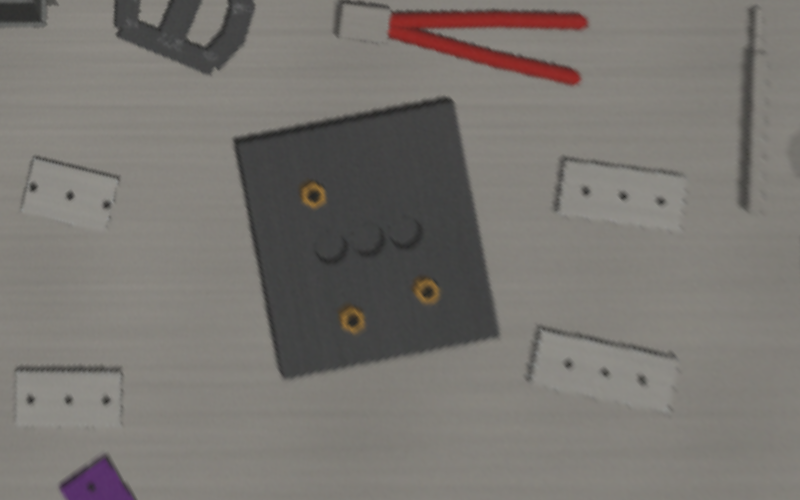

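The enlarged crop shows all four aluminium plates. The long one is at (603,371), the second at (622,194), the third at (68,398) and the short one at (70,192). The jig centre is at about (368,238), and the pockets at (331,245), (368,239) and (405,232). I'll fit these numerically.

```bash
cat >> h.py <<'E'
def wpt(c,r): return np.array([.8-r/1000,.35-c/1000])
def fitjig(im,p,c0):
    t=topdown(p,im,c0[0]-.18,c0[0]+.18,c0[1]-.18,c0[1]+.18,.014,2000)
    m=(t.max(2)<75).astype(np.uint8)
    m=cv2.morphologyEx(m,cv2.MORPH_OPEN,np.ones((9,9)))
    cs,_=cv2.findContours(m,cv2.RETR_EXTERNAL,cv2.CHAIN_APPROX_NONE)
    c=max(cs,key=cv2.contourArea); (u,v),sz,a=cv2.minAreaRect(c)
    return np.array([c0[0]+.18-v/2000,c0[1]+.18-u/2000]),np.array(sz)/2,a
def fitplate(im,p,c0,z=.008,thr=None):
    t=topdown(p,im,c0[0]-.1,c0[0]+.1,c0[1]-.1,c0[1]+.1,z,2000)
    hsv=cv2.GaussianBlur(t,(5,5),0); g=hsv.min(2)
    th=thr or (np.median(g[180:220,180:220])+np.median(g))/2
    m=(g>th).astype(np.uint8); m=cv2.morphologyEx(m,cv2.MORPH_OPEN,np.ones((11,11)));m=cv2.morphologyEx(m,cv2.MORPH_CLOSE,np.ones((21,21)))
    n,l,s,ce=cv2.connectedComponentsWithStats(m); k=l[230,200] or l[170,200]
    c=max(cv2.findContours((l==k).astype(np.uint8),0,1)[0],key=cv2.contourArea)
    (u,v),sz,a=cv2.minAreaRect(c)
    return np.array([c0[0]+.1-v/2000,c0[1]+.1-u/2000]),np.array(sz)/2,a
def fitnuts(im,p,c0,z=.022,h=.14):
    t=topdown(p,im,c0[0]-h,c0[0]+h,c0[1]-h,c0[1]+h,z,2000)
    hs=cv2.cvtColor(t,cv2.COLOR_RGB2HSV)
    m=((hs[...,0]>10)&(hs[...,0]<30)&(hs[...,1]>110)&(hs[...,2]>60)).astype(np.uint8)
    m=cv2.morphologyEx(m,cv2.MORPH_CLOSE,np.ones((9,9)))
    out=[]
    for c in cv2.findContours(m,0,1)[0]:
        if cv2.contourArea(c)<600: continue
        (u,v),rad=cv2.minEnclosingCircle(c); out.append(np.r_[c0[0]+h-v/2000,c0[1]+h-u/2000,rad/2000])
    return out
E
python3 - <<'E'
from h import *
for n in('scene','side'):
    im=cv2.imread(f'pics/{n}0.png')[:,:,::-1]; p=r.camera_params(n); print(n)
    print(fitjig(im,p,wpt(367,238)))
    print(np.round(fitnuts(im,p,wpt(367,238)),4).tolist())
    for s in((603,371),(622,194),(68,398),(70,192)): print([np.round(a,4) for a in fitplate(im,p,wpt(*s))])
s=r.read_state(); p=r.camera_params('wrist'); V=np.array(p['view']); Rt=R.from_quat(s['eef_rot'])
c=-V[:3,:3].T@V[:3,3]; print('cam in tool',Rt.inv().apply(c-s['ee_pos']),'look',Rt.inv().apply(-V[2,:3]))
rows([.52,-.02,.28])
E
```

```text
scene
(array([ 0.56521526, -0.0133176 ]), array([243.58230591, 221.01005554]), 78.95445251464844)
[[0.4878, 0.004, 0.0133], [0.5168, -0.0698, 0.0134], [0.6115, 0.042, 0.0132]]
[array([ 0.4259, -0.2561]), array([139.5066,  54.4611]), np.float64(12.3554)]
[array([ 0.6023, -0.2741]), array([120.5726,  54.3156]), np.float64(8.2356)]
[array([0.3969, 0.2815]), array([103.6209,  55.1765]), np.float64(0.6662)]
[array([0.6023, 0.2799]), array([85.0957, 54.2172]), np.float64(13.4382)]
side
(array([0.53447043, 0.09513531]), array([240.63423157,  13.9910078 ]), 78.63798522949219)
[[0.4827, 0.0047, 0.0167], [0.5128, -0.0688, 0.0168], [0.6066, 0.0428, 0.017]]
[array([ 0.4257, -0.2595]), array([139.7574,  56.6188]), np.float64(12.5288)]
[array([ 0.6036, -0.2779]), array([121.6027,  56.8291]), np.float64(7.1962)]
[array([0.398, 0.28 ]), array([104.1879,  53.5593]), np.float64(0.3452)]
[array([0.6031, 0.2783]), array([87.9966, 55.7047]), np.float64(13.627)]
cam in tool [ 0.07616981 -0.00025606 -0.18358169] look [-2.81597683e-01  4.45025600e-04  9.59532463e-01]
shift [ 48.57 -43.8   -7.89] now [ 0.2017 -0.5912  0.2006] [ 0.946  0.323 -0.   ]
```

Emit:
carry_out --steps '[[[53.3,-45.3,0,0,0,-1.435],[53.3,-45.3,0,0,0,-1.435],[53.3,-45.3,0,0,0,-1.435],[53.3,-45.3,0,0,0,-1.435],[53.3,-45.3,0,0,0,-1.435],[53.3,-45.3,0,0,0,-1.435],[53.3,-45.3,0,0,0,-1.435],[53.3,-45.3,0,0,0,-1.435],[53.3,-45.3,0,0,0,-1.435],[53.3,-45.3,0,0,0,-1.435],[53.3,-45.3,0,0,0,-1.435],[53.3,-45.3,0,0,0,-1.435],[53.3,-45.3,0,0,0,-1.435],[53.3,-45.3,0,0,0,-1.435],[53.3,-45.3,0,0,0,-1.435],[53.3,-45.3,0,0,0,-1.435],[53.3,-45.3,0,0,0,-1.435],[53.3,-45.3,0,0,0,-1.435],[53.3,-45.3,0,0,0,-1.435],[53.3,-45.3,0,0,0,-1.435]]]' --hand 0

```text
time: 1.82
ee_pos: [0.5597, 0.0087, 0.2008]
eef_rot: [0.636, 0.772, -0.0, -0.0]
ft_force: [0.7, -0.6, -0.0]
width: 0.0432
grip_force: 0.0
```

Run:
```python
from h import *
st()
im,p=snap('wrist','w1')
t=topdown(p,im,.42,.72,-.17,.15,.014,2000); cv2.imwrite('pics/w1td.png',t[:,:,::-1])
print(fitjig(im,p,[.5635,-.0135])); print(np.round(fitnuts(im,p,[.5635,-.0135]),4).tolist())
```

```text
{'time': np.float64(1.8167), 'ee_pos': array([0.5597, 0.0087, 0.2008]), 'eef_rot': array([ 6.358e-01,  7.719e-01, -4.000e-04, -2.000e-04]), 'ft_force': array([ 0.6809, -0.6248, -0.0429]), 'width': np.float64(0.0432), 'grip_force': np.float64(0.0), 'joint_positions': array([ 0.5002,  0.261 , -0.7023,  1.6072,  0.1724,  1.3376, -0.0328])}
(array([ 0.69975, -0.12075]), array([ 87.5, 141.5]), 90.0)
[[0.4608, -0.1365, 0.0176], [0.483, 0.0003, 0.013], [0.5112, -0.0723, 0.0131], [0.6065, 0.0385, 0.0126], [0.6975, -0.0872, 0.0128]]
```

View pics/w1td.png

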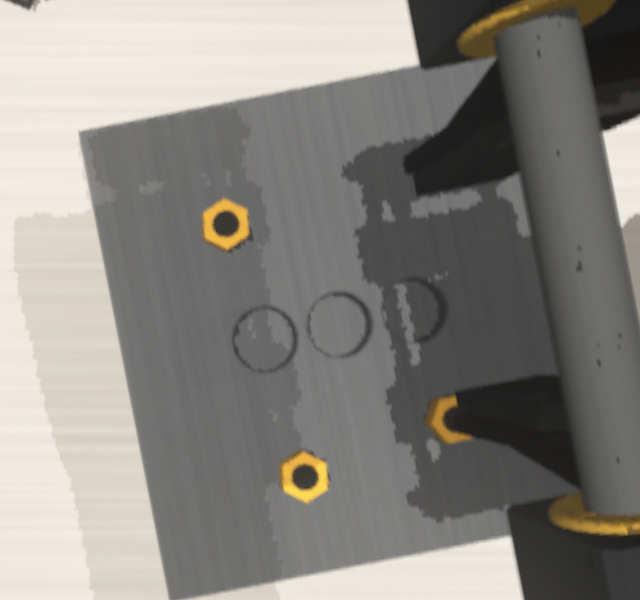

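The wrist crop shows three pockets at (265,340), (339,324) and (413,310), and nuts at (226,223), (305,476) and (450,418). The cameras agree to within about 3–4 mm, so I use their mean. I go above the far nut for a close look.

Emit:
carry_out --steps '[[[2.2,5.4,6,0,0,0],[2.2,5.4,14,0,0,0],[2.2,5.4,14,0,0,0],[2.2,5.4,14,0,0,0],[2.2,5.4,14,0,0,0],[2.2,5.4,14,0,0,0],[2.2,5.4,14,0,0,0]]]'

```text
time: 2.45
ee_pos: [0.6096, 0.0402, 0.0633]
eef_rot: [0.636, 0.771, 0.001, 0.001]
ft_force: [-0.0, 0.3, 0.1]
width: 0.0436
grip_force: 0.0
```

```bash
cat >> h.py <<'E'
def sh(*pts):
    s=r.read_state(); Rt=R.from_quat(s['eef_rot'])
    for q in pts: print('to',q,'shift',(Rt.inv().apply(np.array(q)-s['ee_pos'])*100).round(2))
E
python3 - <<'E'
from h import *
st()
im,p=snap('wrist','w2')
t=topdown(p,im,.46,.7,-.12,.12,.014,2400); cv2.imwrite('pics/w2td.png',t[:,:,::-1])
print(np.round(fitnuts(im,p,[.5635,-.0135]),4).tolist())
E
```

```text
{'time': np.float64(2.45), 'ee_pos': array([0.6096, 0.0402, 0.0633]), 'eef_rot': array([6.363e-01, 7.715e-01, 5.000e-04, 1.000e-03]), 'ft_force': array([-0.0467,  0.3456,  0.1477]), 'width': np.float64(0.0436), 'grip_force': np.float64(0.0), 'joint_positions': array([ 0.3732,  0.4957, -0.6606,  1.6305,  0.33  ,  1.1273, -0.1802])}
[[0.4845, 0.0015, 0.0146], [0.5452, -0.0363, 0.0258], [0.6065, 0.0394, 0.0131], [0.617, -0.072, 0.0898], [0.695, -0.0075, 0.0255]]
```

View pics/w2td.png

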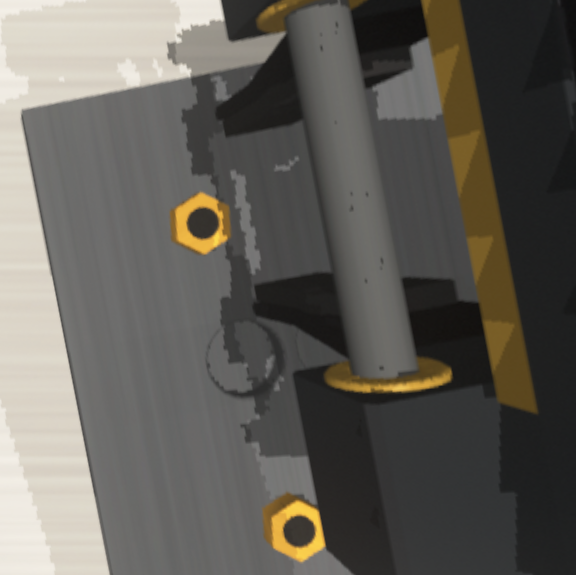

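Nut at (202,223) sits between the fingers, and the pocket is at (245,357). So the nut is at about (0.607, 0.040) and the pocket at about (0.5515, 0.019). I descend.

Emit:
carry_out --steps '[[[0,-0.3,2.5,0,0,0],[0,-0.3,4.6,0,0,0],[0,-0.3,4.6,0,0,0],[0,-0.3,4.6,0,0,0],[0,-0.3,4.6,0,0,0]]]'

```text
time: 2.92
ee_pos: [0.6072, 0.0405, 0.0177]
eef_rot: [0.636, 0.772, 0.001, 0.001]
ft_force: [0.5, 0.1, 0.4]
width: 0.0438
grip_force: 0.0
```

Emit:
carry_out --steps '[[[0,0,0,0,0,0],[0,0,0,0,0,0],[0,0,0,0,0,0],[0,0,0,0,0,0]]]' --hand 0.6 --squeeze 4

```text
time: 3.25
ee_pos: [0.6062, 0.0407, 0.0159]
eef_rot: [0.636, 0.772, 0.0, 0.0]
ft_force: [-0.4, -0.3, 0.0]
width: 0.0244
grip_force: 0.0
```

Run:
```python
from h import *
st()
sh([.5515,.019,.017])
```

```text
{'time': np.float64(3.25), 'ee_pos': array([0.6062, 0.0407, 0.0159]), 'eef_rot': array([6.357e-01, 7.720e-01, 2.000e-04, 4.000e-04]), 'ft_force': array([-0.3702, -0.3306,  0.0269]), 'width': np.float64(0.0244), 'grip_force': np.float64(0.0), 'joint_positions': array([ 0.3579,  0.5453, -0.6405,  1.6728,  0.3668,  1.0455, -0.2064])}
to [0.5515, 0.019, 0.017] shift [-1.08 -5.78 -0.12]
```

Emit:
carry_out --steps '[[[0,0,-0.1,0,0,0],[-0.2,-1.2,-0.1,0,0,0],[-0.5,-2.6,-0.1,0,0,0],[-0.8,-4.0,-0.1,0,0,0],[-1.0,-5.2,-0.1,0,0,0],[-1.1,-5.8,-0.1,0,0,0],[-1.1,-5.8,-0.1,0,0,0],[-1.1,-5.8,-0.1,0,0,0]]]'

```text
time: 3.92
ee_pos: [0.5515, 0.0188, 0.0165]
eef_rot: [0.636, 0.772, 0.0, 0.0]
ft_force: [-0.2, -0.4, 0.2]
width: 0.0174
grip_force: 0.0
```

Emit:
carry_out --steps '[[[0,0,0,0,0,0],[0,0,0,0,0,0],[0,0,0,0,0,0]]]' --hand 0.3

```text
time: 4.17
ee_pos: [0.5514, 0.0191, 0.0162]
eef_rot: [0.636, 0.772, 0.0, -0.0]
ft_force: [0.4, -0.6, -0.3]
width: 0.028
grip_force: 0.0
```

Run:
```python
from h import *
st()
im,p=snap('wrist','w3')
t=topdown(p,im,.46,.7,-.12,.12,.014,2400); cv2.imwrite('pics/w3td.png',t[:,:,::-1])
for n in('scene','side'):
    im,p=snap(n,n+'1'); print(np.round(fitnuts(im,p,[.5635,-.0135],.022),4).tolist())
```

```text
{'time': np.float64(4.1667), 'ee_pos': array([0.5514, 0.0191, 0.0162]), 'eef_rot': array([ 6.355e-01,  7.721e-01,  2.000e-04, -0.000e+00]), 'ft_force': array([ 0.4385, -0.5514, -0.3111]), 'width': np.float64(0.028), 'grip_force': np.float64(0.0), 'joint_positions': array([ 0.4431,  0.4398, -0.668 ,  1.8211,  0.3205,  0.9906, -0.1635])}
[[0.517, -0.0713, 0.0118], [0.6106, 0.0431, 0.0134]]
[[0.4837, 0.0058, 0.0163], [0.5122, -0.068, 0.017], [0.6072, 0.0431, 0.0173], [0.636, -0.0867, 0.0478]]
```

View pics/w3td.png

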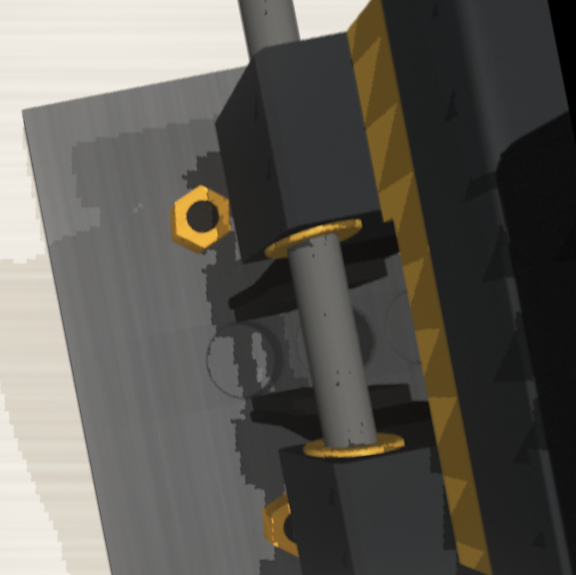

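The nut at (202,218) stayed put, so the fingers closed over it. The tips probably retreat as the fingers open. I check tip height by contact on the jig.

Emit:
carry_out --steps '[[[0,0,0,0,0,0],[0,0,0,0,0,0],[0,0,0.1,0,0,0],[0,0,0.2,0,0,0],[0,0,0.2,0,0,0],[0,0,0.3,0,0,0],[0,0,0.3,0,0,0]]]' --hand 0

```text
time: 4.9
ee_pos: [0.5509, 0.0187, 0.0131]
eef_rot: [0.636, 0.772, -0.0, -0.0]
ft_force: [-0.9, -0.9, -0.3]
width: 0.0435
grip_force: 0.0
```

Emit:
carry_out --steps '[[[0,0,0.1,0,0,0],[0,0,0.1,0,0,0],[0,0,0.2,0,0,0],[0,0,0.2,0,0,0]]]'

```text
time: 5.23
ee_pos: [0.551, 0.0187, 0.0111]
eef_rot: [0.636, 0.772, -0.0, -0.0]
ft_force: [1.0, 0.6, -0.6]
width: 0.0435
grip_force: 0.0
```

Emit:
carry_out --steps '[[[0,0,0.1,0,0,0],[0,0,0.1,0,0,0],[0,0,0.2,0,0,0],[0,0,0.2,0,0,0]]]'

```text
time: 5.57
ee_pos: [0.551, 0.0187, 0.0091]
eef_rot: [0.636, 0.772, -0.0, -0.0]
ft_force: [-0.1, -0.3, 0.6]
width: 0.0435
grip_force: 0.0
```

Emit:
carry_out --steps '[[[0,0,0.1,0,0,0],[0,0,0.1,0,0,0],[0,0,0.2,0,0,0],[0,0,0.2,0,0,0]]]'

```text
time: 5.9
ee_pos: [0.5509, 0.0187, 0.0071]
eef_rot: [0.636, 0.772, -0.0, -0.0]
ft_force: [0.1, 0.4, -0.8]
width: 0.0441
grip_force: 0.0
```

Emit:
carry_out --steps '[[[0,0,0.1,0,0,0],[0,0,0.1,0,0,0],[0,0,0.2,0,0,0],[0,0,0.2,0,0,0]]]'

```text
time: 6.23
ee_pos: [0.5509, 0.0187, 0.0051]
eef_rot: [0.636, 0.772, -0.0, -0.0]
ft_force: [-0.1, 0.7, 0.2]
width: 0.0435
grip_force: 0.0
```

Run:
```python
from h import *
s=st()
im,p=snap('side','side2'); u,v=w2px(p,s['ee_pos'])[0]; print(u,v)
u,v=int(u),int(v); cv2.imwrite('pics/s2c.png',cv2.resize(im[v-70:v+40,u-70:u+70],None,fx=5,fy=5)[:,:,::-1])
```

```text
{'time': np.float64(6.2333), 'ee_pos': array([0.5509, 0.0187, 0.0051]), 'eef_rot': array([ 6.357e-01,  7.720e-01, -1.000e-04, -0.000e+00]), 'ft_force': array([-0.1178,  0.7297,  0.2397]), 'width': np.float64(0.0435), 'grip_force': np.float64(0.0), 'joint_positions': array([ 0.4372,  0.4547, -0.6611,  1.829 ,  0.3328,  0.9711, -0.1724])}
321.8061704847676 253.39832232242892
```

View pics/s2c.png

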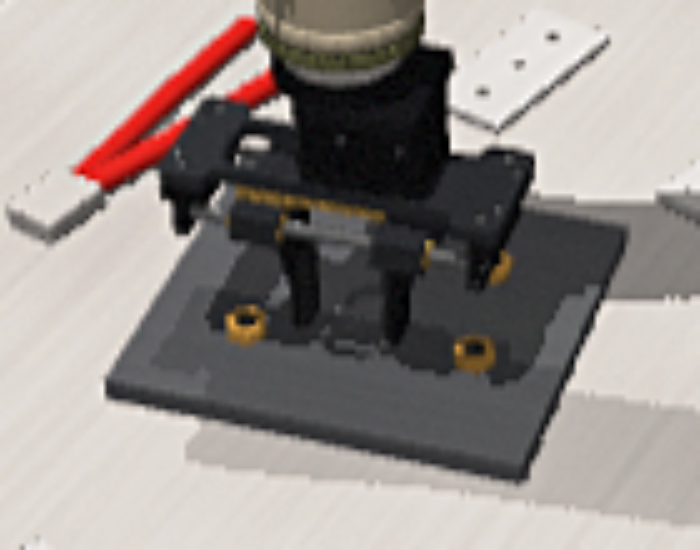

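The tips at (305,325) and (398,340) straddle the pocket at (350,330), just above the surface. I keep descending to find contact.

Emit:
carry_out --steps '[[[0,0,0.1,0,0,0],[0,0,0.1,0,0,0],[0,0,0.2,0,0,0],[0,0,0.2,0,0,0]]]'

```text
time: 6.62
ee_pos: [0.5509, 0.0187, 0.0031]
eef_rot: [0.636, 0.772, -0.0, -0.0]
ft_force: [0.3, -0.8, -0.2]
width: 0.0434
grip_force: 0.0
```

Emit:
carry_out --steps '[[[0,0,0.1,0,0,0],[0,0,0.1,0,0,0],[0,0,0.2,0,0,0],[0,0,0.2,0,0,0]]]'

```text
time: 6.95
ee_pos: [0.5509, 0.0187, 0.0011]
eef_rot: [0.636, 0.772, -0.0, -0.0]
ft_force: [0.3, -0.6, -0.7]
width: 0.0436
grip_force: 0.0
```

Emit:
carry_out --steps '[[[0,0,0.1,0,0,0],[0,0,0.1,0,0,0],[0,0,0.2,0,0,0],[0,0,0.2,0,0,0]]]'

```text
time: 7.28
ee_pos: [0.5509, 0.0187, -0.0009]
eef_rot: [0.636, 0.772, -0.0, -0.0]
ft_force: [-0.0, 0.4, -0.1]
width: 0.0435
grip_force: 0.0
```

Emit:
carry_out --steps '[[[0,0,0.1,0,0,0],[0,0,0.1,0,0,0],[0,0,0.2,0,0,0],[0,0,0.2,0,0,0]]]'

```text
time: 7.62
ee_pos: [0.551, 0.0187, -0.0029]
eef_rot: [0.636, 0.772, -0.0, -0.0]
ft_force: [-0.3, 0.4, 0.6]
width: 0.0436
grip_force: 0.0
```

Emit:
carry_out --steps '[[[0,0,0.1,0,0,0],[0,0,0.1,0,0,0],[0,0,0.2,0,0,0],[0,0,0.2,0,0,0]]]'

```text
time: 7.95
ee_pos: [0.551, 0.0187, -0.0049]
eef_rot: [0.636, 0.772, -0.0, -0.0]
ft_force: [-0.1, -0.3, -0.6]
width: 0.0434
grip_force: 0.0
```

Run:
```python
from h import *
s=st()
im,p=snap('wrist','w4'); im2,p2=snap('side','side3')
q=w2px(p,[s['ee_pos'],s['ee_pos']*[1,1,0]+[0,0,.014]]);print(q)
u,v=q[0].astype(int); a=cv2.resize(im[max(0,v-110):v+110,max(0,u-100):u+100],(500,550))
u,v=w2px(p2,s['ee_pos'])[0].astype(int); print(u,v); b=cv2.resize(im2[v-55:v+25,u-22:u+22],(300,550))
cv2.imwrite('pics/w4c.png',np.hstack([a,b])[:,:,::-1])
```

```text
{'time': np.float64(7.95), 'ee_pos': array([ 0.551 ,  0.0187, -0.0049]), 'eef_rot': array([ 6.357e-01,  7.719e-01, -1.000e-04, -0.000e+00]), 'ft_force': array([-0.1484, -0.3074, -0.6402]), 'width': np.float64(0.0434), 'grip_force': np.float64(0.0), 'joint_positions': array([ 0.4311,  0.4689, -0.6545,  1.8347,  0.3442,  0.9536, -0.1808])}
[[324.14968665 284.56084115]
 [324.39712835 298.39143639]]
321 256
```

View pics/w4c.png

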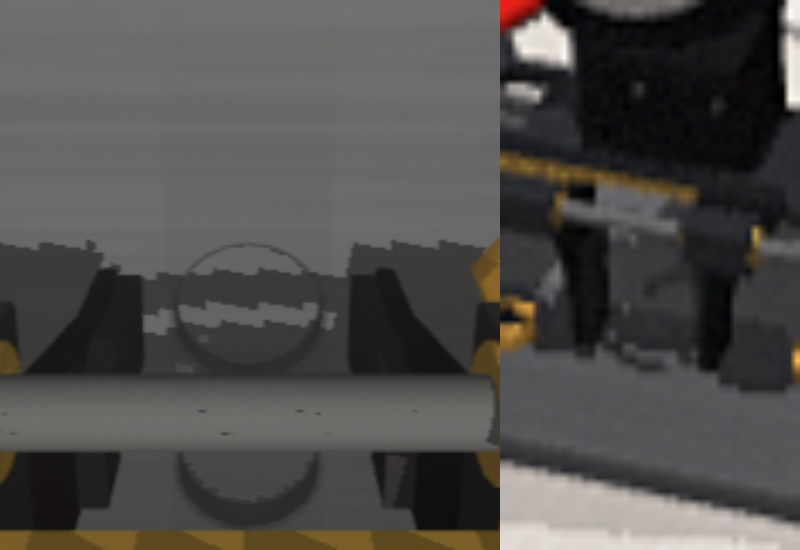

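The tips look still slightly above the surface (gap 145–350 px against the 144 px pocket). I continue carefully.

Emit:
carry_out --steps '[[[0,0,0.1,0,0,0],[0,0,0.1,0,0,0],[0,0,0.2,0,0,0],[0,0,0.2,0,0,0]]]'

```text
time: 8.38
ee_pos: [0.5511, 0.0188, -0.0067]
eef_rot: [0.636, 0.772, 0.0, 0.0]
ft_force: [-0.3, 0.3, -0.9]
width: 0.0435
grip_force: 0.0
```

Emit:
carry_out --steps '[[[0,0,0.1,0,0,0],[0,0,0.1,0,0,0],[0,0,0.2,0,0,0],[0,0,0.2,0,0,0]]]'

```text
time: 8.72
ee_pos: [0.5512, 0.0187, -0.0069]
eef_rot: [0.636, 0.772, -0.001, 0.0]
ft_force: [-11.5, -2.0, 25.3]
width: 0.0433
grip_force: 12.7
```

Contact came at TCP z ≈ −0.0067, so the open tips sit about 20.7 mm behind the stated TCP. Back to the nut with that correction.

Emit:
carry_out --steps '[[[0,0,-2.0,0,0,0],[0,0,-3.0,0,0,0],[1.0,3.0,-3.0,0,0,0],[1.0,6.0,-3.0,0,0,0],[1.0,6.0,-3.0,0,0,0],[1.0,6.0,-2.0,0,0,0],[1.0,6.0,-0.6,0,0,0],[1.0,6.0,-0.6,0,0,0],[1.0,6.0,-0.6,0,0,0]]]'

```text
time: 9.47
ee_pos: [0.6063, 0.0396, -0.0042]
eef_rot: [0.636, 0.772, -0.001, -0.001]
ft_force: [-0.5, -0.0, -0.0]
width: 0.0437
grip_force: 0.0
```

Emit:
carry_out --steps '[[[0,0,0,0,0,0],[0,0,0,0,0,0],[0,0,0,0,0,0],[0,0,0,0,0,0],[0,0,0,0,0,0]]]' --hand 0.6 --squeeze 4

```text
time: 9.88
ee_pos: [0.6081, 0.0399, -0.0024]
eef_rot: [0.636, 0.772, 0.0, 0.0]
ft_force: [-0.7, 0.9, 1.8]
width: 0.0234
grip_force: 4.0
```

Emit:
carry_out --steps '[[[-0.2,-1.0,0,0,0,0],[-0.4,-2.2,0,0,0,0],[-0.6,-3.6,0,0,0,0],[-0.8,-4.8,0,0,0,0],[-1.0,-5.8,0,0,0,0],[-1.0,-6.0,0,0,0,0],[-1.0,-6.0,0,0,0,0],[-1.0,-6.0,0,0,0,0]]]'

```text
time: 10.55
ee_pos: [0.5516, 0.0189, -0.0025]
eef_rot: [0.636, 0.772, 0.0, 0.0]
ft_force: [0.5, -0.5, -1.2]
width: 0.0232
grip_force: 4.0
```

Emit:
carry_out --steps '[[[0,0,0,0,0,0],[0,0,0,0,0,0],[0,0,0,0,0,0]]]' --hand 0.3

```text
time: 10.8
ee_pos: [0.5513, 0.0191, -0.0028]
eef_rot: [0.636, 0.772, 0.0, -0.0]
ft_force: [-0.1, 0.5, 0.5]
width: 0.0295
grip_force: 0.0
```

Emit:
carry_out --steps '[[[0,0,-1,0,0,0],[0,0,-4,0,0,0],[0,0,-6,0,0,0],[0,0,-6,0,0,0],[0,0,-6,0,0,0]]]' --hand 0

```text
time: 11.22
ee_pos: [0.5521, 0.0188, 0.0589]
eef_rot: [0.636, 0.772, 0.001, 0.001]
ft_force: [-0.3, 0.6, -1.1]
width: 0.0429
grip_force: 0.0
```

Run:
```python
from h import *
s=st()
im,p=snap('wrist','w5')
for n in('scene','side'):
    i2,p2=snap(n,n+'4'); print(np.round(fitnuts(i2,p2,[.5635,-.0135]),4).tolist())
print(np.round(fitnuts(im,p,[.5635,-.0135]),4).tolist())
t=topdown(p,im,.44,.68,-.1,.1,.014,2400); cv2.imwrite('pics/w5td.png',t[:,:,::-1])
```

```text
{'time': np.float64(11.2167), 'ee_pos': array([0.5521, 0.0188, 0.0589]), 'eef_rot': array([6.357e-01, 7.719e-01, 7.000e-04, 1.200e-03]), 'ft_force': array([-0.3   ,  0.6242, -1.119 ]), 'width': np.float64(0.0429), 'grip_force': np.float64(0.0), 'joint_positions': array([ 0.4697,  0.384 , -0.6954,  1.7901,  0.279 ,  1.0648, -0.1331])}
[[0.487, 0.0055, 0.0133], [0.5595, 0.0259, 0.013]]
[[0.4816, 0.0041, 0.0168], [0.5125, -0.068, 0.0171], [0.5471, 0.0298, 0.0144], [0.6664, -0.1393, 0.0389]]
[[0.4835, 0.001, 0.0139], [0.4892, -0.0547, 0.0253], [0.5498, 0.0216, 0.0126], [0.6358, -0.0265, 0.0254], [0.5885, -0.0815, 0.1192]]
```

View pics/w5td.png

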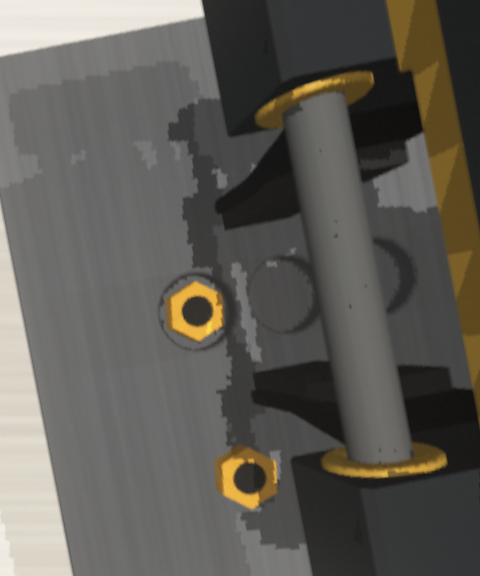

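Pocket 2 now holds the nut: (195,312) is recessed inside the ring. The next nut is at (246,477), to go to the middle pocket (283,294).

Emit:
carry_out --steps '[[[-0.4,-3.0,0,0,0,0],[-0.4,-7.0,0,0,0,0],[-0.4,-7.0,0,0,0,0],[-0.4,-7.0,3,0,0,0],[-0.4,-7.0,5,0,0,0],[-0.4,-7.0,6,0,0,0],[-0.4,-7.0,6,0,0,0],[-0.4,-7.0,6,0,0,0]]]'

```text
time: 12.03
ee_pos: [0.4828, 0.0018, -0.0029]
eef_rot: [0.636, 0.772, -0.0, -0.001]
ft_force: [0.1, 0.4, 0.9]
width: 0.0433
grip_force: 0.0
```

Emit:
carry_out --steps '[[[0,0,0,0,0,0],[0,0,0,0,0,0],[0,0,0,0,0,0],[0,0,0,0,0,0],[0,0,0,0,0,0]]]' --hand 0.6

```text
time: 12.45
ee_pos: [0.4836, 0.0013, -0.0022]
eef_rot: [0.636, 0.772, 0.0, 0.0]
ft_force: [-0.7, 0.5, 2.5]
width: 0.0234
grip_force: 4.0
```

Run:
```python
from h import *
s=st(); sh([.558,-.018,s['ee_pos'][2]])
```

```text
{'time': np.float64(12.45), 'ee_pos': array([ 0.4836,  0.0013, -0.0022]), 'eef_rot': array([6.357e-01, 7.719e-01, 2.000e-04, 5.000e-04]), 'ft_force': array([-0.676 ,  0.4544,  2.5483]), 'width': np.float64(0.0234), 'grip_force': np.float64(4.0004), 'joint_positions': array([ 0.5317,  0.3343, -0.6992,  2.0041,  0.2746,  0.8953, -0.1208])}
to [0.558, -0.018, np.float64(-0.0022366960450547133)] shift [-3.32  6.93  0.01]
```

Emit:
carry_out --steps '[[[-0.6,1.0,0,0,0,0],[-1.2,2.4,0,0,0,0],[-1.9,3.8,0,0,0,0],[-2.6,5.2,0,0,0,0],[-3.1,6.5,0,0,0,0],[-3.3,6.9,0,0,0,0],[-3.3,6.9,0,0,0,0],[-3.3,6.9,0,0,0,0],[-3.3,6.9,0,0,0,0]]]'

```text
time: 13.2
ee_pos: [0.5562, -0.0175, -0.0029]
eef_rot: [0.636, 0.772, -0.0, -0.0]
ft_force: [-0.3, 0.2, -0.9]
width: 0.0232
grip_force: 4.0
```

Emit:
carry_out --steps '[[[0,0,0,0,0,0],[0,0,0,0,0,0],[0,0,0,0,0,0]]]' --hand 0.3

```text
time: 13.45
ee_pos: [0.5569, -0.0177, -0.0026]
eef_rot: [0.636, 0.772, -0.0, 0.0]
ft_force: [0.3, 0.0, 0.3]
width: 0.0294
grip_force: 0.0
```

Emit:
carry_out --steps '[[[0,0,-1,0,0,0],[0,0,-4,0,0,0],[0,0,-6,0,0,0],[0,0,-6,0,0,0],[0,0,-6,0,0,0]]]' --hand 0

```text
time: 13.87
ee_pos: [0.5581, -0.0178, 0.059]
eef_rot: [0.636, 0.772, 0.001, 0.001]
ft_force: [-0.7, -0.3, -0.3]
width: 0.0433
grip_force: 0.0
```

Run:
```python
from h import *
s=st()
im,p=snap('wrist','w6')
for n in('scene','side'):
    i2,p2=snap(n,n+'5'); print(np.round(fitnuts(i2,p2,[.5635,-.0135],.013),4).tolist())
print(np.round(fitnuts(im,p,[.5635,-.0135],.013),4).tolist())
sh([.5125,-.0705,-.0022])
```

```text
{'time': np.float64(13.8667), 'ee_pos': array([ 0.5581, -0.0178,  0.059 ]), 'eef_rot': array([6.357e-01, 7.719e-01, 6.000e-04, 1.300e-03]), 'ft_force': array([-0.6985, -0.3114, -0.3152]), 'width': np.float64(0.0433), 'grip_force': np.float64(0.0), 'joint_positions': array([ 0.5211,  0.3935, -0.6818,  1.7752,  0.2805,  1.0688, -0.0663])}
[[0.5547, 0.022, 0.0131], [0.56, -0.0147, 0.0132]]
[[0.5178, -0.0785, 0.0175], [0.553, 0.0203, 0.0146], [0.5585, -0.017, 0.0141]]
[[0.5012, -0.0932, 0.0315], [0.5505, 0.018, 0.0126], [0.555, -0.0184, 0.0131], [0.6462, -0.068, 0.0264], [0.591, -0.124, 0.1162]]
to [0.5125, -0.0705, -0.0022] shift [-4.32 -5.32  5.89]
```

Emit:
carry_out --steps '[[[-2,-2.5,0,0,0,0],[-4.3,-5.3,0,0,0,0],[-4.3,-5.3,0,0,0,0],[-4.3,-5.3,3,0,0,0],[-4.3,-5.3,5,0,0,0],[-4.3,-5.3,6,0,0,0],[-4.3,-5.3,6,0,0,0],[-4.3,-5.3,6,0,0,0]]]'

```text
time: 14.68
ee_pos: [0.5131, -0.0697, -0.0029]
eef_rot: [0.635, 0.772, -0.0, -0.001]
ft_force: [0.2, 1.0, 0.9]
width: 0.0439
grip_force: 0.0
```

Emit:
carry_out --steps '[[[0,0,0,0,0,0],[0,0,0,0,0,0],[0,0,0,0,0,0],[0,0,0,0,0,0],[0,0,0,0,0,0]]]' --hand 0.6

```text
time: 15.1
ee_pos: [0.5138, -0.0702, -0.0022]
eef_rot: [0.636, 0.772, 0.0, 0.0]
ft_force: [-0.3, -0.3, 2.9]
width: 0.0233
grip_force: 4.0
```

Run:
```python
from h import *
s=st(); sh([.5655,-.0553,s['ee_pos'][2]])
```

```text
{'time': np.float64(15.1), 'ee_pos': array([ 0.5138, -0.0702, -0.0022]), 'eef_rot': array([6.357e-01, 7.720e-01, 1.000e-04, 5.000e-04]), 'ft_force': array([-0.3455, -0.3378,  2.8807]), 'width': np.float64(0.0233), 'grip_force': np.float64(4.0002), 'joint_positions': array([ 0.6135,  0.3963, -0.6509,  1.9187,  0.2983,  0.9225,  0.0108])}
to [0.5655, -0.0553, np.float64(-0.0022371604574123044)] shift [0.47 5.36 0.  ]
```

Emit:
carry_out --steps '[[[0.1,1.0,0,0,0,0],[0.2,2.2,0,0,0,0],[0.3,3.4,0,0,0,0],[0.4,4.5,0,0,0,0],[0.5,5.2,0,0,0,0],[0.5,5.4,0,0,0,0],[0.5,5.4,0,0,0,0],[0.5,5.4,0,0,0,0]]]'

```text
time: 15.77
ee_pos: [0.565, -0.0549, -0.003]
eef_rot: [0.636, 0.772, -0.0, -0.0]
ft_force: [0.3, -0.1, -0.3]
width: 0.0235
grip_force: 4.0
```

Emit:
carry_out --steps '[[[0,0,0,0,0,0],[0,0,0,0,0,0],[0,0,0,0,0,0]]]' --hand 0.3

```text
time: 16.02
ee_pos: [0.5652, -0.0551, -0.0027]
eef_rot: [0.636, 0.772, -0.0, 0.0]
ft_force: [-0.0, 0.3, -0.3]
width: 0.0293
grip_force: 0.0
```

Emit:
carry_out --steps '[[[0,0,-1,0,0,0],[0,0,-4,0,0,0],[0,0,-6,0,0,0],[0,0,-6,0,0,0],[0,0,-6,0,0,0]]]' --hand 0

```text
time: 16.43
ee_pos: [0.5664, -0.0551, 0.059]
eef_rot: [0.636, 0.772, 0.001, 0.001]
ft_force: [-0.3, -0.1, -1.2]
width: 0.0429
grip_force: 0.0
```

Run:
```python
from h import *
s=st()
im,p=snap('wrist','w7')
for n in('scene','side'):
    i2,p2=snap(n,n+'6'); print(np.round(fitnuts(i2,p2,[.5635,-.0135],.013),4).tolist())
print(np.round(fitnuts(im,p,[.5635,-.0135],.013),4).tolist())
t=topdown(p,im,.44,.68,-.15,.08,.014,2400); cv2.imwrite('pics/w7td.png',t[:,:,::-1])
```

```text
{'time': np.float64(16.4333), 'ee_pos': array([ 0.5664, -0.0551,  0.059 ]), 'eef_rot': array([6.358e-01, 7.719e-01, 6.000e-04, 1.400e-03]), 'ft_force': array([-0.342 , -0.0676, -1.183 ]), 'width': np.float64(0.0429), 'grip_force': np.float64(0.0), 'joint_positions': array([ 5.6400e-01,  4.1150e-01, -6.6210e-01,  1.7480e+00,  2.8430e-01,
        1.0764e+00, -6.0000e-04])}
[[0.5547, 0.0217, 0.0131], [0.5596, -0.0148, 0.0134], [0.5692, -0.0547, 0.0142]]
[[0.5529, 0.0203, 0.0146], [0.5585, -0.0169, 0.0141], [0.5675, -0.0552, 0.015]]
[[0.503, -0.1311, 0.0227], [0.5507, 0.0175, 0.0124], [0.5552, -0.0191, 0.0127], [0.564, -0.058, 0.0133], [0.6538, -0.1055, 0.0264], [0.6678, -0.1435, 0.037]]
```

View pics/w7td.png

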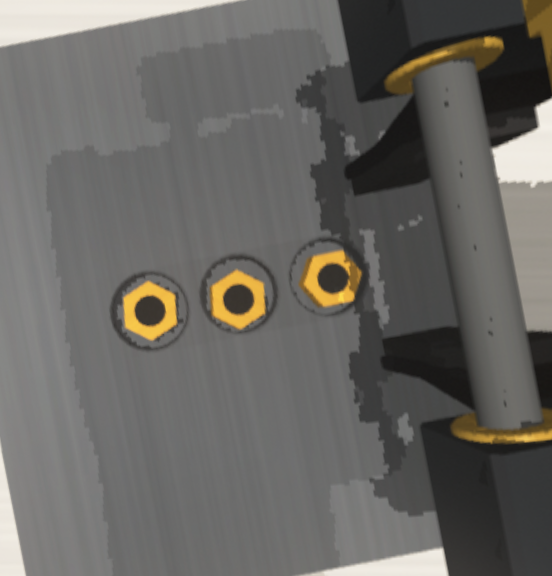

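Middle (238,299) and left (151,311) are home. The right nut at (332,279) is off-centre to the right in its ring (327,277) and looks perched on the rim. I regrip it and shift it about 3 mm along tool +x.

Emit:
carry_out --steps '[[[0,0,3,0,0,0],[0,0,5,0,0,0],[0,0,6,0,0,0],[0,0,6,0,0,0],[0,0,6,0,0,0]]]'

```text
time: 17.0
ee_pos: [0.5651, -0.0546, -0.0031]
eef_rot: [0.636, 0.772, -0.0, -0.001]
ft_force: [-0.8, -0.1, 0.8]
width: 0.0434
grip_force: 0.0
```

Emit:
carry_out --steps '[[[0,0,0,0,0,0],[0,0,0,0,0,0],[0,0,0,0,0,0],[0,0,0,0,0,0],[0,0,0,0,0,0]]]' --hand 0.55

```text
time: 17.42
ee_pos: [0.5656, -0.055, -0.0024]
eef_rot: [0.636, 0.772, 0.0, 0.0]
ft_force: [-0.5, 0.2, -0.5]
width: 0.022
grip_force: 0.0
```

Emit:
carry_out --steps '[[[0,0,0,0,0,0],[0,0,0,0,0,0],[0,0,0,0,0,0]]]'

```text
time: 17.67
ee_pos: [0.5654, -0.0549, -0.0027]
eef_rot: [0.636, 0.772, -0.0, 0.0]
ft_force: [0.3, -0.6, -0.2]
width: 0.02
grip_force: 0.0
```

Emit:
carry_out --steps '[[[0,0,-3,0,0,0],[0,0,-6,0,0,0],[-3,0,-10,0,0,0],[-5,0,-10,0,0,0],[-5,0,-10,0,0,0],[-5,0,-10,0,0,0]]]' --hand -1

```text
time: 18.17
ee_pos: [0.5753, -0.1058, 0.0976]
eef_rot: [0.637, 0.771, -0.0, 0.001]
ft_force: [-1.0, -0.1, -0.5]
width: 0.0518
grip_force: 0.0
```

Run:
```python
from h import *
s=st()
im,p=snap('wrist','w8'); sc=[]
for n in('scene','side'):
    i2,p2=snap(n,n+'7'); print(np.round(fitnuts(i2,p2,[.5635,-.0135],.013),4).tolist()); sc.append((i2,p2))
print(np.round(fitnuts(im,p,[.5635,-.0135],.013),4).tolist())
a=topdown(p,im,.51,.61,-.09,.05,.014,3600)
b=np.hstack([cv2.resize(topdown(q,i,.51,.61,-.09,.05,.014,3600),(400,286)) for i,q in sc[1:]+[(im,p)]])
b=np.hstack([cv2.resize(topdown(q,i,.52,.60,-.09,.05,.014,2800),(392,224)) for i,q in [sc[1],(im,p)]])
cv2.imwrite('pics/n8.png',b[:,:,::-1])
```

```text
{'time': np.float64(18.1667), 'ee_pos': array([ 0.5753, -0.1058,  0.0976]), 'eef_rot': array([ 6.369e-01,  7.710e-01, -0.000e+00,  6.000e-04]), 'ft_force': array([-1.0258, -0.12  , -0.5366]), 'width': np.float64(0.0518), 'grip_force': np.float64(0.0), 'joint_positions': array([ 0.6325,  0.3987, -0.6511,  1.67  ,  0.2604,  1.16  ,  0.1044])}
[[0.5547, 0.0215, 0.0134], [0.5605, -0.0152, 0.0134], [0.5693, -0.0541, 0.0139]]
[[0.553, 0.0202, 0.0145], [0.5585, -0.017, 0.0141], [0.5668, -0.0555, 0.015]]
[[0.5508, 0.0173, 0.0127], [0.5553, -0.0194, 0.0125], [0.5642, -0.0588, 0.0126]]
```

View pics/n8.png

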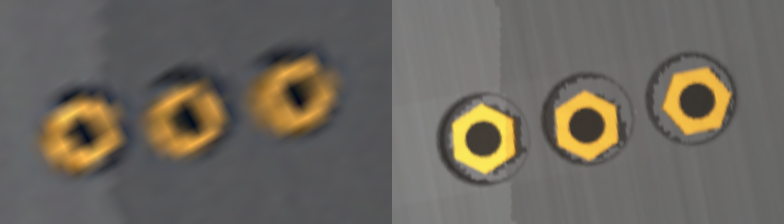

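All three nuts now show the same size inside their rings at (483,138), (588,119) and (692,98), so they are home. Next is the long plate; I look at it from beside it.

Emit:
carry_out --steps '[[[-20.3,-21.1,0,0,0,0.41],[-20.3,-21.1,0,0,0,0.41],[-20.3,-21.1,0,0,0,0.41],[-20.3,-21.1,0,0,0,0.41],[-20.3,-21.1,0,0,0,0.41],[-20.3,-21.1,0,0,0,0.41],[-20.3,-21.1,0,0,0,0.41],[-20.3,-21.1,0,0,0,0.41],[-20.3,-21.1,0,0,0,0.41],[-20.3,-21.1,0,0,0,0.41],[-20.3,-21.1,0,0,0,0.41]]]' --hand -0.56

```text
time: 19.23
ee_pos: [0.408, -0.3417, 0.097]
eef_rot: [0.779, 0.628, 0.0, -0.0]
ft_force: [0.6, 0.3, 0.0]
width: 0.0679
grip_force: 0.0
```

Run:
```python
from h import *
s=st()
im,p=snap('wrist','w9')
t=topdown(p,im,.32,.52,-.4,-.14,.008,2400); cv2.imwrite('pics/w9td.png',t[:,:,::-1])
for f in (None,225,235,240): print([np.round(a,4) for a in fitplate(im,p,[.4258,-.2578],thr=f)])
```

```text
{'time': np.float64(19.2333), 'ee_pos': array([ 0.408 , -0.3417,  0.097 ]), 'eef_rot': array([ 7.786e-01,  6.275e-01,  3.000e-04, -3.000e-04]), 'ft_force': array([0.599 , 0.298 , 0.0175]), 'width': np.float64(0.0679), 'grip_force': np.float64(0.0), 'joint_positions': array([ 1.0235,  0.2515, -0.4655,  1.8136,  0.1244,  1.1058,  0.3006])}
[array([ 0.4528, -0.2608]), array([146., 193.]), np.float64(90.0)]
[array([ 0.426 , -0.2575]), array([199.5, 199.5]), np.float64(90.0)]
[array([ 0.426 , -0.2575]), array([199.5, 199.5]), np.float64(90.0)]
[array([ 0.426 , -0.2575]), array([199.5, 199.5]), np.float64(90.0)]
```

View pics/w9td.png

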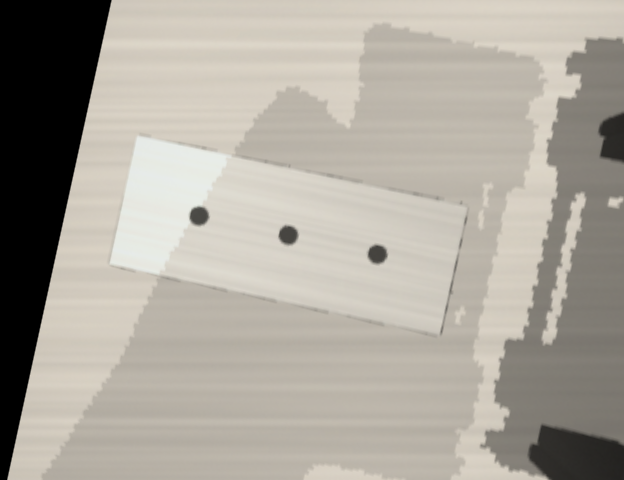

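Long plate: holes at (199,216), (288,235) and (377,254), centre ≈ (0.424, −0.258). The tool angle already matches. I approach it and find the bench.

Emit:
carry_out --steps '[[[4,-0.1,0,0,0,0],[8.5,-0.2,2,0,0,0],[8.5,-0.2,6,0,0,0],[8.5,-0.2,9,0,0,0],[8.5,-0.2,11,0,0,0],[8.5,-0.2,11.7,0,0,0],[8.5,-0.2,11.7,0,0,0],[8.5,-0.2,11.7,0,0,0]]]'

```text
time: 19.95
ee_pos: [0.4241, -0.259, -0.0193]
eef_rot: [0.779, 0.627, 0.0, -0.0]
ft_force: [-0.4, 0.5, 0.3]
width: 0.0676
grip_force: 0.0
```

Emit:
carry_out --steps '[[[0,0,0.2,0,0,0],[0,0,0.3,0,0,0],[0,0,0.3,0,0,0]]]'

```text
time: 20.2
ee_pos: [0.4244, -0.2597, -0.0209]
eef_rot: [0.779, 0.627, 0.0, 0.001]
ft_force: [-6.2, 5.3, 22.4]
width: 0.0679
grip_force: 11.2
```

Emit:
carry_out --steps '[[[0,0,0.2,0,0,0],[0,0,0.2,0,0,0],[0,0,0.2,0,0,0]]]'

```text
time: 20.45
ee_pos: [0.4244, -0.2598, -0.0211]
eef_rot: [0.779, 0.627, -0.0, 0.001]
ft_force: [-16.7, 11.0, 52.5]
width: 0.0678
grip_force: 25.7
```

Tip offset is a constant ~20.6 mm. I back off to tips at ~2 mm and grip.

Emit:
carry_out --steps '[[[0,0,-0.6,0,0,0],[0,0,-0.6,0,0,0]]]'

```text
time: 20.62
ee_pos: [0.4245, -0.2604, -0.0171]
eef_rot: [0.779, 0.627, 0.0, 0.001]
ft_force: [0.1, -0.7, 0.1]
width: 0.0683
grip_force: 0.0
```

Emit:
carry_out --steps '[[[0,0,0,0,0,0],[0,0,0,0,0,0],[0,0,0,0,0,0],[0,0,0,0,0,0],[0,0,0,0,0,0]]]' --hand 0.2 --squeeze 35

```text
time: 21.03
ee_pos: [0.4231, -0.26, -0.0191]
eef_rot: [0.78, 0.626, 0.0, -0.0]
ft_force: [-0.1, 0.2, -1.3]
width: 0.0551
grip_force: 35.0
```

Emit:
carry_out --steps '[[[0,0,-2,0,0,0],[0,0,-5,0,0,0],[0,0,-8,0,0,0],[0,0,-8,0,0,0],[0,0,-8,0,0,0]]]'

```text
time: 21.45
ee_pos: [0.424, -0.2608, 0.0624]
eef_rot: [0.78, 0.626, 0.0, 0.001]
ft_force: [-1.5, 1.0, -1.4]
width: 0.056
grip_force: 3.5
```

```bash
cat >> h.py <<'E'
def place(x,y,z,th):
    s=r.read_state(); Rt=R.from_quat(s['eef_rot']); m=Rt.as_matrix()
    t0=np.arctan2(m[1,0],m[0,0]); print('theta',t0.round(4),'wz',round(t0-th,3)); sh([x,y,z])
E
python3 - <<'E'
from h import *
st(); place(.5597,-.018,.10,1.764)
E
```

```text
{'time': np.float64(21.45), 'ee_pos': array([ 0.424 , -0.2608,  0.0624]), 'eef_rot': array([7.796e-01, 6.263e-01, 2.000e-04, 1.400e-03]), 'ft_force': array([-1.5327,  0.9539, -1.4453]), 'width': np.float64(0.056), 'grip_force': np.float64(3.497), 'joint_positions': array([ 0.937 ,  0.2255, -0.524 ,  1.9314,  0.1331,  1.0154,  0.1367])}
theta 1.3536 wz -0.41
to [0.5597, -0.018, 0.1] shift [26.63  8.03 -3.78]
```

Grip force reads 3.5 N, the slackening event. I hold and re-check.

Emit:
carry_out --steps '[[[0,0,0,0,0,0],[0,0,0,0,0,0],[0,0,0,0,0,0],[0,0,0,0,0,0]]]' --squeeze 40

```text
time: 21.78
ee_pos: [0.4227, -0.2598, 0.0603]
eef_rot: [0.779, 0.626, -0.0, -0.001]
ft_force: [0.4, 0.5, -1.4]
width: 0.055
grip_force: 40.0
```

```bash
cat >> h.py <<'E'
def holes(im,p,z,c0,h=.1,thr=70):
    t=topdown(p,im,c0[0]-h,c0[0]+h,c0[1]-h,c0[1]+h,z,2400); g=t.max(2)
    m=(g<thr).astype(np.uint8); out=[]
    for c in cv2.findContours(m,cv2.RETR_LIST,cv2.CHAIN_APPROX_NONE)[0]:
        a=cv2.contourArea(c)
        if 120<a<900:
            (u,v),rad=cv2.minEnclosingCircle(c)
            if a>.65*np.pi*rad**2: out.append([round(c0[0]+h-v/2400,4),round(c0[1]+h-u/2400,4),round(rad/2.4,1)])
    return out
E
python3 - <<'E'
from h import *
s=st(); im,p=snap('wrist','w10')
print(holes(im,p,s['ee_pos'][2]+.0207-.002+.008,s['ee_pos'][:2]))
for n in('scene','side'):
    i2,p2=snap(n,n+'8'); print(holes(i2,p2,s['ee_pos'][2]+.0207-.002+.008,s['ee_pos'][:2],thr=110))
E
```

```text
{'time': np.float64(21.7833), 'ee_pos': array([ 0.4227, -0.2598,  0.0603]), 'eef_rot': array([ 7.795e-01,  6.264e-01, -2.000e-04, -8.000e-04]), 'ft_force': array([ 0.3616,  0.4688, -1.4446]), 'width': np.float64(0.055), 'grip_force': np.float64(39.996), 'joint_positions': array([ 0.9365,  0.2284, -0.5236,  1.9332,  0.1331,  1.0155,  0.1367])}
[[np.float64(0.4133), np.float64(-0.2972), 3.8], [np.float64(0.4214), np.float64(-0.2599), 3.9]]
[[np.float64(0.4338), np.float64(-0.2194), 6.3]]
[]
```

Emit:
carry_out --steps '[[[3,1,0,0,0,-0.05],[6,2,0,0,0,-0.1],[9,3,0,0,0,-0.15],[12,4,0,0,0,-0.2],[15,5,0,0,0,-0.25],[18,6,0,0,0,-0.3],[21,7,0,0,0,-0.35],[24,7.8,0,0,0,-0.41],[26.4,8.2,0,0,0,-0.41],[26.4,8.2,0,0,0,-0.41],[26.4,8.2,2.0,0,0,-0.41],[26.4,8.2,4.0,0,0,-0.41],[26.4,8.2,5.2,0,0,-0.41],[26.4,8.2,5.2,0,0,-0.41],[26.4,8.2,5.2,0,0,-0.41],[26.4,8.2,5.2,0,0,-0.41]]]'

```text
time: 23.27
ee_pos: [0.5607, -0.0201, 0.0102]
eef_rot: [0.636, 0.772, 0.0, 0.0]
ft_force: [0.7, -1.2, -0.5]
width: 0.0551
grip_force: 40.0
```

Run:
```python
from h import *
s=st(); place(.5597,-.019,-.0045,1.764)
im,p=snap('wrist','w11')
print(holes(im,p,s['ee_pos'][2]+.0207-.002+.008,s['ee_pos'][:2]))
for n in('scene','side'):
    i2,p2=snap(n,n+'9'); print(np.round(fitnuts(i2,p2,[.5635,-.0135],.013),4).tolist())
```

```text
{'time': np.float64(23.2667), 'ee_pos': array([ 0.5607, -0.0201,  0.0102]), 'eef_rot': array([6.358e-01, 7.719e-01, 3.000e-04, 4.000e-04]), 'ft_force': array([ 0.6573, -1.2489, -0.5497]), 'width': np.float64(0.0551), 'grip_force': np.float64(39.9962), 'joint_positions': array([ 0.5092,  0.4681, -0.6695,  1.8011,  0.3418,  0.9896, -0.1056])}
theta 1.7635 wz -0.0
to [0.5597, -0.019, -0.0045] shift [ 0.13 -0.08  1.47]
[[np.float64(0.5592), np.float64(-0.0202), 3.7], [np.float64(0.5667), np.float64(-0.0577), 3.8]]
[]
[[0.6608, -0.1287, 0.0446]]
```

Emit:
carry_out --steps '[[[0,-0.1,0.5,0,0,0],[0,-0.1,1.0,0,0,0],[0,-0.1,1.3,0,0,0],[0,-0.1,1.5,0,0,0],[0,-0.1,1.5,0,0,0],[0,-0.1,1.5,0,0,0]]]'

```text
time: 23.92
ee_pos: [0.5588, -0.0204, -0.0051]
eef_rot: [0.636, 0.772, -0.001, -0.0]
ft_force: [-7.5, -0.5, 12.8]
width: 0.0551
grip_force: 40.0
```

Emit:
carry_out --steps '[[[0,0,0,0,0,0],[0,0,0,0,0,0],[0,0,0,0,0,0],[0,0,-0.5,0,0,0],[0,0,-3,0,0,0],[0,0,-6,0,0,0],[-4,0,-8,0,0,0],[-8,0,-8,0,0,0],[-8,0,-8,0,0,0],[-8,0,-8,0,0,0],[-8,0,-8,0,0,0]]]' --hand -0.56

```text
time: 24.83
ee_pos: [0.5743, -0.0986, 0.0741]
eef_rot: [0.636, 0.772, 0.0, -0.0]
ft_force: [-0.5, 0.2, 0.2]
width: 0.068
grip_force: 0.0
```

Run:
```python
from h import *
s=st()
im,p=snap('wrist','w12')
print(holes(im,p,.022,[.559,-.019]))
for n in('scene','side'):
    i2,p2=snap(n,n+'10'); print(fitplate(i2,p2,[.5597,-.018],z=.022),holes(i2,p2,.022,[.559,-.019]))
place(.5577,-.0185,.03,1.764)
```

```text
{'time': np.float64(24.8333), 'ee_pos': array([ 0.5743, -0.0986,  0.0741]), 'eef_rot': array([ 6.360e-01,  7.717e-01,  1.000e-04, -3.000e-04]), 'ft_force': array([-0.4676,  0.2176,  0.1598]), 'width': np.float64(0.068), 'grip_force': np.float64(0.0), 'joint_positions': array([ 0.6315,  0.4254, -0.6647,  1.6957,  0.2862,  1.1201,  0.0763])}
[]
(array([ 0.56193877, -0.0163224 ]), array([ 58.26881027, 142.63047791]), 77.9574203491211) []
(array([ 0.55961521, -0.01671761]), array([ 56.99316406, 146.30233765]), 78.90628051757812) [[0.5415, -0.1105, 4.5], [0.5593, -0.1068, 4.1]]
theta 1.7658 wz 0.002
to [0.5577, -0.0185, 0.03] shift [ 8.04 -0.1   4.41]
```

The plate is on the bed to within a millimetre: scene/side put its centre at (0.5608, −0.0165), against the bed at (0.561, −0.0165). Now the press with shut fingers.

Emit:
carry_out --steps '[[[4,0,1,0,0,0],[8,-0.1,2,0,0,0],[8,-0.1,3,0,0,0],[8,-0.1,4,0,0,0],[8,-0.1,5,0,0,0],[8,-0.1,6,0,0,0],[8,-0.1,6.7,0,0,0],[8,-0.1,7.0,0,0,0],[8,-0.1,7.2,0,0,0],[8,-0.1,7.2,0,0,0],[8,-0.1,7.2,0,0,0]]]' --hand 1

```text
time: 25.9
ee_pos: [0.5585, -0.0206, 0.0025]
eef_rot: [0.636, 0.772, 0.0, 0.0]
ft_force: [0.1, 0.2, 0.5]
width: 0.0041
grip_force: 0.0
```

Emit:
carry_out --steps '[[[0,0,0.05,0,0,0],[0,0,0.1,0,0,0],[0,0,0.1,0,0,0]]]'

```text
time: 26.15
ee_pos: [0.5583, -0.0205, 0.0015]
eef_rot: [0.636, 0.772, 0.0, 0.0]
ft_force: [-0.1, -0.2, -0.6]
width: 0.0003
grip_force: 0.0
```

Contact is expected near 0.0013, so I press.

Emit:
carry_out --steps '[[[0,0,0.05,0,0,0],[0,0,0.1,0,0,0],[0,0,0.13,0,0,0],[0,0,0.13,0,0,0]]]'

```text
time: 26.48
ee_pos: [0.5584, -0.0205, 0.0012]
eef_rot: [0.636, 0.772, -0.0, 0.0]
ft_force: [-6.4, 0.4, 14.1]
width: 0.0006
grip_force: 7.0
```

Emit:
carry_out --steps '[[[0,0,0,0,0,0],[0,0,0,0,0,0],[0,0,0,0,0,0],[0,0,0,0,0,0],[0,0,0,0,0,0],[0,0,0,0,0,0],[0,0,-3,0,0,0],[0,0,-7,0,0,0],[0,0,-10,0,0,0]]]'

```text
time: 27.23
ee_pos: [0.5583, -0.02, 0.1022]
eef_rot: [0.635, 0.772, 0.0, 0.0]
ft_force: [1.0, -0.2, 0.5]
width: 0.0006
grip_force: 0.0
```

Emit:
carry_out --steps '[[[-34.4,-3.4,0,0,0,0.33],[-34.4,-3.4,0,0,0,0.33],[-34.4,-3.4,0,0,0,0.33],[-34.4,-3.4,0,0,0,0.33],[-34.4,-3.4,0,0,0,0.33],[-34.4,-3.4,0,0,0,0.33],[-34.4,-3.4,0,0,0,0.33],[-34.4,-3.4,0,0,0,0.33],[-34.4,-3.4,0,0,0,0.33],[-34.4,-3.4,0,0,0,0.33],[-34.4,-3.4,0,0,0,0.33],[-34.4,-3.4,0,0,0,0.33]]]' --hand -0.56

```text
time: 28.23
ee_pos: [0.5912, -0.3628, 0.0999]
eef_rot: [0.753, 0.658, 0.0, -0.0]
ft_force: [0.3, -0.4, -0.0]
width: 0.0659
grip_force: 0.0
```

Run:
```python
from h import *
st(); im,p=snap('wrist','w13')
h=holes(im,p,.008,[.603,-.276]); print(h)
for n in('scene','side'):
    i2,p2=snap(n,n+'11'); print(fitplate(i2,p2,[.5597,-.018],z=.022))
```

```text
{'time': np.float64(28.2333), 'ee_pos': array([ 0.5912, -0.3628,  0.0999]), 'eef_rot': array([ 7.533e-01,  6.577e-01,  4.000e-04, -3.000e-04]), 'ft_force': array([ 0.3222, -0.4119, -0.0454]), 'width': np.float64(0.0659), 'grip_force': np.float64(0.0), 'joint_positions': array([ 0.8202,  0.5966, -0.495 ,  1.3551,  0.2831,  1.26  ,  0.1761])}
[]
(array([ 0.56154961, -0.01681132]), array([ 56.64606857, 141.99513245]), 78.62488555908203)
(array([ 0.56002309, -0.01759374]), array([ 56.22924423, 145.59951782]), 78.63178253173828)
```

Run:
```python
from h import *
p=r.camera_params('wrist'); im=cv2.imread('pics/w13.png')[:,:,::-1]
for t in(50,90,110,130,150,170): print(t,np.array(holes(im,p,.008,[.603,-.276],thr=t)).tolist())
```

```text
50 []
90 [[0.5945, -0.3158, 3.4], [0.5995, -0.2782, 3.4], [0.6048, -0.2404, 3.4]]
110 [[0.5945, -0.3158, 3.7], [0.5996, -0.2782, 3.7], [0.6047, -0.2405, 3.5]]
130 [[0.5942, -0.3159, 3.9], [0.5996, -0.2782, 3.9], [0.6046, -0.2404, 3.8]]
150 [[0.5942, -0.3159, 4.0], [0.5995, -0.2782, 4.0], [0.6046, -0.2405, 3.9]]
170 [[0.5944, -0.316, 4.3], [0.5995, -0.2783, 4.2], [0.6046, -0.2405, 4.1]]
```

Emit:
carry_out --steps '[[[4,-0.1,0,0,0,0],[8.5,-0.2,2,0,0,0],[8.5,-0.2,6,0,0,0],[8.5,-0.2,9,0,0,0],[8.5,-0.2,11,0,0,0],[8.5,-0.2,11.9,0,0,0],[8.5,-0.2,11.9,0,0,0],[8.5,-0.2,11.9,0,0,0]]]'

```text
time: 29.05
ee_pos: [0.601, -0.2795, -0.0182]
eef_rot: [0.754, 0.657, 0.0, 0.0]
ft_force: [0.1, 0.4, -0.1]
width: 0.0675
grip_force: 0.0
```

Emit:
carry_out --steps '[[[0,0,0,0,0,0],[0,0,0,0,0,0],[0,0,0,0,0,0],[0,0,0,0,0,0],[0,0,0,0,0,0]]]' --hand 0.2 --squeeze 40

```text
time: 29.47
ee_pos: [0.6007, -0.2802, -0.0185]
eef_rot: [0.754, 0.657, 0.0, 0.0]
ft_force: [0.3, -0.2, 3.5]
width: 0.0552
grip_force: 40.0
```

Emit:
carry_out --steps '[[[0,0,-2,0,0,0],[0,0,-5,0,0,0],[0,0,-8,0,0,0],[0,0,-8,0,0,0],[0,0,-8,0,0,0],[0,0,-8,0,0,0]]]'

```text
time: 29.97
ee_pos: [0.5997, -0.28, 0.06]
eef_rot: [0.754, 0.657, -0.0, -0.001]
ft_force: [-0.4, 0.3, -1.9]
width: 0.055
grip_force: 40.0
```

Run:
```python
from h import *
s=st(); im,p=snap('wrist','w14')
for t in(70,110): print(holes(im,p,s['ee_pos'][2]+.0207-.002+.008,s['ee_pos'][:2],thr=t))
place(.5588,-.0198,.06,1.764)
```

```text
{'time': np.float64(29.9667), 'ee_pos': array([ 0.5997, -0.28  ,  0.06  ]), 'eef_rot': array([ 7.539e-01,  6.570e-01, -4.000e-04, -5.000e-04]), 'ft_force': array([-0.4365,  0.3142, -1.9201]), 'width': np.float64(0.055), 'grip_force': np.float64(39.9992), 'joint_positions': array([ 0.7403,  0.5721, -0.5151,  1.4879,  0.2952,  1.1607,  0.038 ])}
[[np.float64(0.5935), np.float64(-0.3155), 3.8], [np.float64(0.5987), np.float64(-0.2777), 3.6]]
[[np.float64(0.5934), np.float64(-0.3156), 4.1], [np.float64(0.5988), np.float64(-0.2775), 4.3], [np.float64(0.6039), np.float64(-0.2402), 3.8]]
theta 1.4338 wz -0.33
to [0.5588, -0.0198, 0.06] shift [25.21 -7.57 -0.04]
```

Emit:
carry_out --steps '[[[3,-1,0,0,0,-0.05],[6,-2,0,0,0,-0.1],[9,-3,0,0,0,-0.15],[12,-4,0,0,0,-0.2],[15,-5,0,0,0,-0.25],[18,-6,0,0,0,-0.3],[21,-7,0,0,0,-0.33],[24,-7.6,0,0,0,-0.33],[25,-7.6,0,0,0,-0.33],[25,-7.6,0,0,0,-0.33],[25,-7.6,2.0,0,0,-0.33],[25,-7.6,4.0,0,0,-0.33],[25,-7.6,4.5,0,0,-0.33],[25,-7.6,4.5,0,0,-0.33],[25,-7.6,4.5,0,0,-0.33]]]'

```text
time: 31.27
ee_pos: [0.5591, -0.0226, 0.0159]
eef_rot: [0.636, 0.772, -0.0, -0.0]
ft_force: [-0.2, 0.2, -1.7]
width: 0.0552
grip_force: 40.0
```

Run:
```python
from h import *
s=st(); place(.5588,-.0198,.0035,1.764)
im,p=snap('wrist','w15')
for t in(70,110): print(holes(im,p,s['ee_pos'][2]+.0207-.002+.008,s['ee_pos'][:2],thr=t))
```

```text
{'time': np.float64(31.2667), 'ee_pos': array([ 0.5591, -0.0226,  0.0159]), 'eef_rot': array([ 6.360e-01,  7.717e-01, -2.000e-04, -4.000e-04]), 'ft_force': array([-0.1547,  0.1633, -1.6553]), 'width': np.float64(0.0552), 'grip_force': np.float64(39.9992), 'joint_positions': array([ 0.5179,  0.4589, -0.6735,  1.7996,  0.334 ,  1.0006, -0.0963])}
theta 1.7631 wz -0.001
to [0.5588, -0.0198, 0.0035] shift [0.28 0.02 1.24]
[[np.float64(0.5574), np.float64(-0.0204), 3.6], [np.float64(0.5646), np.float64(-0.0578), 3.8]]
[[np.float64(0.5502), np.float64(0.0168), 3.7], [np.float64(0.5573), np.float64(-0.0206), 4.2], [np.float64(0.5645), np.float64(-0.0579), 4.1]]
```

Emit:
carry_out --steps '[[[0,0,0.5,0,0,0],[0,0,0.9,0,0,0],[0,0,1.1,0,0,0],[0,0,1.3,0,0,0],[0,0,1.3,0,0,0],[0,0,1.3,0,0,0]]]'

```text
time: 31.82
ee_pos: [0.5593, -0.0221, 0.0034]
eef_rot: [0.636, 0.772, -0.0, 0.0]
ft_force: [-2.2, -0.9, 4.0]
width: 0.0549
grip_force: 40.0
```

Emit:
carry_out --steps '[[[0,0,0,0,0,0],[0,0,0,0,0,0],[0,0,0,0,0,0],[0,0,-0.5,0,0,0],[0,0,-3,0,0,0],[0,0,-6,0,0,0],[0,0,-8,0,0,0],[0,0,-8,0,0,0]]]' --hand -0.56

```text
time: 32.48
ee_pos: [0.562, -0.0217, 0.0877]
eef_rot: [0.636, 0.772, 0.002, 0.003]
ft_force: [0.5, -0.3, 0.1]
width: 0.068
grip_force: 0.0
```

Run:
```python
from h import *
s=st(); place(.5588,-.0198,.010,1.764)
for n in('scene','side'):
    i2,p2=snap(n,n+'12'); print(fitplate(i2,p2,[.5597,-.018],z=.030))
```

```text
{'time': np.float64(32.4833), 'ee_pos': array([ 0.562 , -0.0217,  0.0877]), 'eef_rot': array([0.6356, 0.772 , 0.0019, 0.0028]), 'ft_force': array([ 0.4585, -0.3207,  0.1442]), 'width': np.float64(0.068), 'grip_force': np.float64(0.0), 'joint_positions': array([ 0.5516,  0.3694, -0.7102,  1.7422,  0.2661,  1.1212, -0.0474])}
theta 1.764 wz -0.0
to [0.5588, -0.0198, 0.01] shift [ 0.26 -0.33  7.77]
(array([ 0.56274401, -0.01207561]), array([ 61.22229767, 137.96405029]), 78.81824493408203)
(array([ 0.55770833, -0.00660526]), array([ 59.66803741, 145.1328125 ]), 77.34745025634766)
```

Emit:
carry_out --steps '[[[0,0,1,0,0,0],[0,0,2,0,0,0],[0.2,-0.1,3,0,0,0],[0.2,-0.1,4,0,0,0],[0.2,-0.1,5,0,0,0],[0.2,-0.1,5.5,0,0,0],[0.2,-0.1,6,0,0,0],[0.2,-0.1,6.5,0,0,0],[0.2,-0.1,6.8,0,0,0],[0.2,-0.1,7.0,0,0,0],[0.2,-0.1,7.2,0,0,0],[0.2,-0.1,7.2,0,0,0],[0.2,-0.1,7.3,0,0,0],[0.2,-0.1,7.4,0,0,0],[0.2,-0.1,7.4,0,0,0]]]' --hand 1

```text
time: 33.83
ee_pos: [0.5581, -0.0203, 0.0092]
eef_rot: [0.636, 0.772, 0.0, 0.0]
ft_force: [-0.6, -0.0, 1.6]
width: 0.0006
grip_force: 0.8
```

Emit:
carry_out --steps '[[[0,0,0,0,0,0]]]'

```text
time: 33.92
ee_pos: [0.5581, -0.0203, 0.0092]
eef_rot: [0.636, 0.772, 0.0, 0.0]
ft_force: [-0.3, -0.5, 2.9]
width: 0.0006
grip_force: 1.2
```

Emit:
carry_out --steps '[[[0,0,0.04,0,0,0],[0,0,0.08,0,0,0],[0,0,0.08,0,0,0],[0,0,0.08,0,0,0],[0,0,0.08,0,0,0],[0,0,0.08,0,0,0],[0,0,0.08,0,0,0],[0,0,0.08,0,0,0]]]'

```text
time: 34.58
ee_pos: [0.5581, -0.0203, 0.0091]
eef_rot: [0.636, 0.772, -0.0, 0.0]
ft_force: [-4.7, -0.1, 12.6]
width: 0.0005
grip_force: 6.1
```

Emit:
carry_out --steps '[[[0,0,-3,0,0,0],[0,0,-6,0,0,0],[0,0,-9,0,0,0],[0,0,-9,0,0,0],[0,0,-9,0,0,0]]]'

```text
time: 35.0
ee_pos: [0.5591, -0.0204, 0.0998]
eef_rot: [0.636, 0.772, 0.001, 0.002]
ft_force: [-0.3, 0.0, -0.5]
width: 0.0005
grip_force: 0.0
```

Run:
```python
from h import *
c=np.array([.3975,.2807]); th=1.562
s=st(); place(*(c-.09*np.array([np.cos(th),np.sin(th)])),.10,th)
```

```text
{'time': np.float64(35.0), 'ee_pos': array([ 0.5591, -0.0204,  0.0998]), 'eef_rot': array([0.6358, 0.7719, 0.0008, 0.0016]), 'ft_force': array([-0.3079,  0.0341, -0.48  ]), 'width': np.float64(0.0005), 'grip_force': np.float64(0.0), 'joint_positions': array([ 0.5575,  0.3528, -0.7174,  1.7347,  0.2534,  1.1452, -0.0415])}
theta 1.7636 wz 0.202
to [np.float64(0.3967083407977048), np.float64(0.19070348186897773), 0.1] shift [ 23.83 -11.89  -0.1 ]
```

Emit:
carry_out --steps '[[[23.8,-11.9,0,0,0,0.2],[23.8,-11.9,0,0,0,0.2],[23.8,-11.9,0,0,0,0.2],[23.8,-11.9,0,0,0,0.2],[23.8,-11.9,0,0,0,0.2],[23.8,-11.9,0,0,0,0.2],[23.8,-11.9,0,0,0,0.2],[23.8,-11.9,0,0,0,0.2],[23.8,-11.9,0,0,0,0.2],[23.8,-11.9,0,0,0,0.2],[23.8,-11.9,0,0,0,0.2]]]' --hand -0.5

```text
time: 35.92
ee_pos: [0.3959, 0.1893, 0.0977]
eef_rot: [0.71, 0.704, -0.0, -0.0]
ft_force: [0.3, -0.5, 0.4]
width: 0.0622
grip_force: 0.0
```

Run:
```python
from h import *
s=st(); im,p=snap('wrist','w16')
for t in(70,90,110): 
    h=np.array(holes(im,p,.008,[.3975,.2807],h=.06,thr=t)); print(h.tolist())
    if len(h)==3:
        h=h[np.argsort(h[:,1])]; d=h[2]-h[0]; place(h[1,0],h[1,1],-.019,np.arctan2(d[1],d[0]))
t=topdown(p,im,.3,.48,.15,.38,.008,2000); cv2.imwrite('pics/w16td.png',t[:,:,::-1])
for n in('scene','side'):
    i2,p2=snap(n,n+'13'); print(fitplate(i2,p2,[.5597,-.018],z=.030),np.round(fitplate(i2,p2,[.5597,-.018],z=.022)[0],4))
```

```text
{'time': np.float64(35.9167), 'ee_pos': array([0.3959, 0.1893, 0.0977]), 'eef_rot': array([ 7.103e-01,  7.039e-01, -3.000e-04, -3.000e-04]), 'ft_force': array([ 0.3362, -0.5498,  0.4345]), 'width': np.float64(0.0622), 'grip_force': np.float64(0.0), 'joint_positions': array([ 0.3365,  0.0804, -0.9   ,  2.0175,  0.0711,  1.0759, -0.6048])}
[]
[[0.3951, 0.2414, 3.4], [0.3955, 0.2793, 3.3], [0.3958, 0.3174, 3.2]]
theta 1.5617 wz 0.0
to [np.float64(0.3955), np.float64(0.2793), -0.019] shift [ 8.99 -0.12 11.67]
[[0.395, 0.2414, 3.6], [0.3954, 0.2794, 3.6], [0.3957, 0.3173, 3.5]]
theta 1.5617 wz 0.0
to [np.float64(0.3954), np.float64(0.2794), -0.019] shift [ 9.   -0.13 11.67]
(array([ 0.56278782, -0.01375971]), array([ 60.51365662, 140.71299744]), 78.86034393310547) [ 0.5587 -0.0174]
(array([ 0.5602 , -0.01775]), array([199. , 199.5]), 90.0) [ 0.5602 -0.0178]
```

View pics/w16td.png

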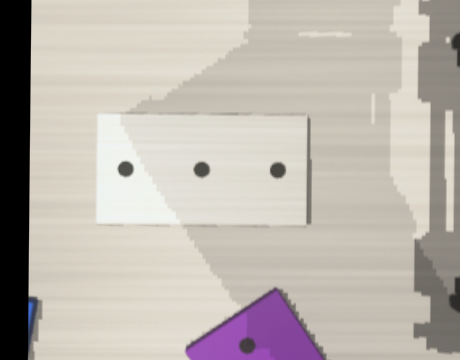

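White third plate, 106 mm long, centred at (202,169) with holes at 126, 202 and 278. The purple look-alike, corner (277,288), is clear of the fingers.

Emit:
carry_out --steps '[[[4,-0.1,0,0,0,0],[9.1,-0.1,2,0,0,0],[9.1,-0.1,6,0,0,0],[9.1,-0.1,9,0,0,0],[9.1,-0.1,11,0,0,0],[9.1,-0.1,11.7,0,0,0],[9.1,-0.1,11.7,0,0,0],[9.1,-0.1,11.7,0,0,0]]]'

```text
time: 36.73
ee_pos: [0.3953, 0.2814, -0.0187]
eef_rot: [0.71, 0.704, -0.0, -0.0]
ft_force: [0.1, 0.2, 0.9]
width: 0.0651
grip_force: 0.0
```

Emit:
carry_out --steps '[[[0,0,0,0,0,0],[0,0,0,0,0,0],[0,0,0,0,0,0],[0,0,0,0,0,0],[0,0,0,0,0,0]]]' --hand 0.2 --squeeze 40

```text
time: 37.15
ee_pos: [0.3958, 0.2813, -0.0184]
eef_rot: [0.71, 0.704, 0.0, 0.0]
ft_force: [0.7, -2.0, 4.6]
width: 0.0551
grip_force: 40.0
```

Emit:
carry_out --steps '[[[0,0,-2,0,0,0],[0,0,-5,0,0,0],[0,0,-8,0,0,0],[0,0,-8,0,0,0],[0,0,-8,0,0,0],[0,0,-8,0,0,0]]]'

```text
time: 37.65
ee_pos: [0.3948, 0.2809, 0.0605]
eef_rot: [0.71, 0.705, -0.0, 0.0]
ft_force: [-0.8, -0.3, -2.0]
width: 0.055
grip_force: 40.0
```

Run:
```python
from h import *
s=st(); im,p=snap('wrist','w17')
for t in(70,90,110): print(np.array(holes(im,p,s['ee_pos'][2]+.0207-.002+.008,s['ee_pos'][:2],thr=t)).tolist())
place(.5588,-.0198,.06,1.764)
```

```text
{'time': np.float64(37.65), 'ee_pos': array([0.3948, 0.2809, 0.0605]), 'eef_rot': array([ 7.097e-01,  7.045e-01, -4.000e-04,  2.000e-04]), 'ft_force': array([-0.8001, -0.2757, -2.0306]), 'width': np.float64(0.055), 'grip_force': np.float64(39.9996), 'joint_positions': array([ 0.1357,  0.2896, -0.9391,  1.9462,  0.2711,  1.0385, -0.9307])}
[[0.393, 0.2411, 4.0], [0.3935, 0.279, 3.8]]
[[0.3931, 0.241, 4.3], [0.3935, 0.2791, 4.1], [0.3938, 0.317, 3.6]]
[[0.3931, 0.2411, 4.6], [0.3934, 0.2789, 4.4], [0.3939, 0.317, 3.8]]
theta 1.5637 wz -0.2
to [0.5588, -0.0198, 0.06] shift [-2.995e+01  1.664e+01  2.000e-02]
```

Emit:
carry_out --steps '[[[-3,1.7,0,0,0,-0.02],[-6,3.4,0,0,0,-0.04],[-9,5,0,0,0,-0.06],[-12,6.7,0,0,0,-0.08],[-15,8.3,0,0,0,-0.1],[-18,10,0,0,0,-0.12],[-21,11.7,0,0,0,-0.14],[-24,13.4,0,0,0,-0.16],[-27,15,0,0,0,-0.18],[-29,16.2,0,0,0,-0.2],[-29.8,16.6,0,0,0,-0.2],[-29.8,16.6,0,0,0,-0.2],[-29.8,16.6,2.0,0,0,-0.2],[-29.8,16.6,3.7,0,0,-0.2],[-29.8,16.6,3.7,0,0,-0.2],[-29.8,16.6,3.7,0,0,-0.2]]]'

```text
time: 39.03
ee_pos: [0.5575, -0.0159, 0.0234]
eef_rot: [0.635, 0.773, -0.001, -0.001]
ft_force: [0.5, -0.3, -0.1]
width: 0.0547
grip_force: 40.0
```

Run:
```python
from h import *
s=st(); place(.5588,-.0198,.0116,1.764)
im,p=snap('wrist','w18')
for t in(70,90,110): print(np.array(holes(im,p,s['ee_pos'][2]+.0207-.002+.008,s['ee_pos'][:2],thr=t)).tolist())
```

```text
{'time': np.float64(39.0333), 'ee_pos': array([ 0.5575, -0.0159,  0.0234]), 'eef_rot': array([ 6.349e-01,  7.726e-01, -5.000e-04, -1.300e-03]), 'ft_force': array([ 0.5194, -0.2754, -0.0911]), 'width': np.float64(0.0547), 'grip_force': np.float64(39.9996), 'joint_positions': array([ 0.5707,  0.4693, -0.7545,  1.7947,  0.369 ,  1.0269, -0.1304])}
theta 1.7658 wz 0.002
to [0.5588, -0.0198, 0.0116] shift [-0.41  0.05  1.18]
[[0.5565, -0.0177, 3.7], [0.5638, -0.0548, 3.8]]
[[0.5491, 0.0197, 3.5], [0.5565, -0.0177, 3.9], [0.5638, -0.0549, 3.9]]
[[0.5182, -0.0776, 4.7], [0.5491, 0.0196, 3.7], [0.5565, -0.0177, 4.2], [0.5638, -0.0549, 4.1]]
```

Emit:
carry_out --steps '[[[-0.2,0,0,0,0,0],[-0.2,0,0.5,0,0,0],[-0.2,0,0.9,0,0,0],[-0.2,0,1.1,0,0,0],[-0.2,0,1.2,0,0,0],[-0.2,0,1.2,0,0,0],[-0.2,0,1.2,0,0,0]]]'

```text
time: 39.67
ee_pos: [0.5594, -0.0196, 0.0122]
eef_rot: [0.636, 0.772, 0.0, 0.0]
ft_force: [-0.6, 0.3, -0.7]
width: 0.0552
grip_force: 40.0
```

Run:
```python
from h import *
s=st(); place(.5588,-.0198,.0116,1.764)
im,p=snap('wrist','w19')
for t in(70,90): print(np.array(holes(im,p,s['ee_pos'][2]+.0207-.002+.008,s['ee_pos'][:2],thr=t)).tolist())
```

```text
{'time': np.float64(39.6667), 'ee_pos': array([ 0.5594, -0.0196,  0.0122]), 'eef_rot': array([0.6357, 0.7719, 0.    , 0.    ]), 'ft_force': array([-0.6481,  0.3499, -0.7117]), 'width': np.float64(0.0552), 'grip_force': np.float64(39.9997), 'joint_positions': array([ 0.5673,  0.4858, -0.7445,  1.7995,  0.3837,  1.0063, -0.1361])}
theta 1.7637 wz -0.0
to [0.5588, -0.0198, 0.0116] shift [-0.01 -0.06  0.06]
[[0.5583, -0.0216, 3.6], [0.5657, -0.0585, 3.8]]
[[0.5509, 0.016, 3.6], [0.5584, -0.0216, 3.8], [0.5656, -0.0587, 3.8]]
```

Emit:
carry_out --steps '[[[0.1,-0.1,0,0,0,0],[0.1,-0.1,0,0,0,0],[0.1,-0.1,0.1,0,0,0],[0.1,-0.1,0.1,0,0,0]]]'

```text
time: 40.05
ee_pos: [0.5583, -0.0187, 0.0116]
eef_rot: [0.636, 0.772, -0.0, 0.0]
ft_force: [-2.9, 0.3, 4.4]
width: 0.0552
grip_force: 40.0
```

Emit:
carry_out --steps '[[[0,0,0,0,0,0],[0,0,0,0,0,0],[0,0,0,0,0,0],[0,0,-0.5,0,0,0],[0,0,-3,0,0,0],[0,0,-6,0,0,0],[0,0,-8,0,0,0],[0,0,-8,0,0,0],[0,0,-8,0,0,0],[0,0,-8,0,0,0]]]' --hand -0.5

```text
time: 40.88
ee_pos: [0.5579, -0.0191, 0.0907]
eef_rot: [0.636, 0.772, -0.0, -0.0]
ft_force: [-0.1, -0.8, -0.2]
width: 0.0649
grip_force: 0.0
```

Run:
```python
from h import *
s=st(); im,p=snap('wrist','w20')
for t in(70,90,110): print(np.array(holes(im,p,.038,[.558,-.02],h=.06,thr=t)).tolist())
place(.5588,-.0198,.0173,1.764)
```

```text
{'time': np.float64(40.8833), 'ee_pos': array([ 0.5579, -0.0191,  0.0907]), 'eef_rot': array([ 6.357e-01,  7.719e-01, -3.000e-04, -1.000e-04]), 'ft_force': array([-0.0885, -0.8109, -0.1975]), 'width': np.float64(0.0649), 'grip_force': np.float64(0.0), 'joint_positions': array([ 0.6124,  0.3846, -0.7921,  1.7402,  0.2983,  1.1423, -0.0762])}
[[0.5646, -0.0579, 3.5]]
[[0.55, 0.0167, 3.4], [0.5575, -0.0205, 3.5], [0.5646, -0.0579, 3.7]]
[[0.55, 0.0167, 3.5], [0.5574, -0.0206, 3.7], [0.5647, -0.0579, 4.0]]
theta 1.7637 wz -0.0
to [0.5588, -0.0198, 0.0173] shift [-0.1   0.11  7.3 ]
```

Emit:
carry_out --steps '[[[0,0,1,0,0,0],[0,0,2,0,0,0],[-0.1,0.1,3,0,0,0],[-0.1,0.1,4,0,0,0],[-0.1,0.1,5,0,0,0],[-0.1,0.1,5.5,0,0,0],[-0.1,0.1,6,0,0,0],[-0.1,0.1,6.5,0,0,0],[-0.1,0.1,6.8,0,0,0],[-0.1,0.1,7.0,0,0,0],[-0.1,0.1,7.1,0,0,0],[-0.1,0.1,7.2,0,0,0],[-0.1,0.1,7.3,0,0,0],[-0.1,0.1,7.3,0,0,0],[-0.1,0.1,7.3,0,0,0]]]' --hand 1

```text
time: 42.18
ee_pos: [0.5594, -0.0196, 0.0182]
eef_rot: [0.636, 0.772, 0.0, 0.0]
ft_force: [-0.1, 0.1, 0.5]
width: 0.0003
grip_force: 0.0
```

Emit:
carry_out --steps '[[[0,0,0.05,0,0,0],[0,0,0.05,0,0,0]]]'

```text
time: 42.35
ee_pos: [0.5594, -0.0197, 0.0177]
eef_rot: [0.636, 0.772, -0.0, 0.0]
ft_force: [-0.3, -0.1, 0.9]
width: -0.0
grip_force: 0.0
```

Emit:
carry_out --steps '[[[0,0,0.05,0,0,0],[0,0,0.1,0,0,0],[0,0,0.13,0,0,0],[0,0,0.13,0,0,0],[0,0,0.13,0,0,0],[0,0,0.13,0,0,0],[0,0,0.13,0,0,0],[0,0,0.13,0,0,0],[0,0,0.13,0,0,0]]]'

```text
time: 43.1
ee_pos: [0.5595, -0.0196, 0.0172]
eef_rot: [0.636, 0.772, -0.0, 0.0]
ft_force: [-4.4, -1.2, 10.6]
width: 0.0003
grip_force: 5.1
```

Emit:
carry_out --steps '[[[0,0,-3,0,0,0],[0,0,-6,0,0,0],[0,0,-8,0,0,0],[0,0,-8,0,0,0],[0,0,-8,0,0,0]]]'

```text
time: 43.52
ee_pos: [0.5601, -0.0198, 0.0973]
eef_rot: [0.636, 0.772, 0.0, 0.001]
ft_force: [-0.4, -0.3, 0.1]
width: 0.0007
grip_force: 0.0
```

Run:
```python
from h import *
c=np.array([.6027,.2791]); th=1.335
s=st(); place(*(c-.09*np.array([np.cos(th),np.sin(th)])),.10,th)
im,p=snap('wrist','w21')
for t in(70,90,110): print(np.array(holes(im,p,.038,[.558,-.02],h=.06,thr=t)).tolist())
```

```text
{'time': np.float64(43.5167), 'ee_pos': array([ 0.5601, -0.0198,  0.0973]), 'eef_rot': array([6.358e-01, 7.719e-01, 4.000e-04, 1.100e-03]), 'ft_force': array([-0.3653, -0.3439,  0.135 ]), 'width': np.float64(0.0007), 'grip_force': np.float64(0.0), 'joint_positions': array([ 0.6154,  0.3802, -0.7951,  1.7304,  0.2953,  1.1528, -0.0723])}
theta 1.7636 wz 0.429
to [np.float64(0.5816744384251297), np.float64(0.19159042474985188), 0.1] shift [20.33  6.16 -0.28]
[]
[[0.5501, 0.0167, 3.4], [0.5572, -0.0205, 3.5]]
[[0.55, 0.0167, 3.6], [0.5573, -0.0207, 3.6]]
```

Emit:
carry_out --steps '[[[20.3,6.2,0,0,0,0.43],[20.3,6.2,0,0,0,0.43],[20.3,6.2,0,0,0,0.43],[20.3,6.2,0,0,0,0.43],[20.3,6.2,0,0,0,0.43],[20.3,6.2,0,0,0,0.43],[20.3,6.2,0,0,0,0.43],[20.3,6.2,0,0,0,0.43],[20.3,6.2,0,0,0,0.43],[20.3,6.2,0,0,0,0.43],[20.3,6.2,0,0,0,0.43]]]' --hand -0.5

```text
time: 44.48
ee_pos: [0.5815, 0.1897, 0.096]
eef_rot: [0.786, 0.618, -0.0, 0.0]
ft_force: [-0.6, 0.4, -1.4]
width: 0.0626
grip_force: 0.0
```

Run:
```python
from h import *
s=st(); im,p=snap('wrist','w22')
for t in(70,90,110): 
    h=np.array(holes(im,p,.008,[.6027,.2791],h=.06,thr=t)); print(h.tolist())
    if len(h)==3:
        h=h[np.argsort(h[:,1])]; d=h[2]-h[0]; place(h[1,0],h[1,1],-.019,np.arctan2(d[1],d[0]))
ps=r.camera_params('scene'); print('hardy',px2w(ps,[(432,332),(449,347),(463,340)],0).round(3).tolist(),px2w(ps,[(442,325),(460,322)],.064).round(3).tolist())
```

```text
{'time': np.float64(44.4833), 'ee_pos': array([0.5815, 0.1897, 0.096 ]), 'eef_rot': array([ 7.864e-01,  6.177e-01, -4.000e-04,  2.000e-04]), 'ft_force': array([-0.5965,  0.4157, -1.3513]), 'width': np.float64(0.0626), 'grip_force': np.float64(0.0), 'joint_positions': array([ 0.1875,  0.4885, -0.7511,  1.593 ,  0.3514,  1.2006, -0.8732])}
[]
[[0.5915, 0.2408, 3.4], [0.6003, 0.2778, 3.4], [0.6092, 0.3147, 3.3]]
theta 1.3319 wz -0.004
to [np.float64(0.6003), np.float64(0.2778), -0.019] shift [ 8.98 -0.26 11.51]
[[0.5912, 0.2408, 3.6], [0.6003, 0.2777, 3.5], [0.6092, 0.3147, 3.6]]
theta 1.3319 wz 0.0
to [np.float64(0.6003), np.float64(0.2777), -0.019] shift [ 8.97 -0.25 11.51]
hardy [[0.531, 0.408, 0.0], [0.542, 0.458, 0.0], [0.506, 0.478, 0.0]] [[0.536, 0.421, 0.064], [0.505, 0.451, 0.064]]
```

Emit:
carry_out --steps '[[[4,-0.1,0,0,0,0],[8.9,-0.2,2,0,0,0],[8.9,-0.2,6,0,0,0],[8.9,-0.2,9,0,0,0],[8.9,-0.2,11,0,0,0],[8.9,-0.2,11.5,0,0,0],[8.9,-0.2,11.5,0,0,0],[8.9,-0.2,11.5,0,0,0]]]'

```text
time: 45.2
ee_pos: [0.6005, 0.2778, -0.0186]
eef_rot: [0.786, 0.618, -0.0, 0.0]
ft_force: [-0.6, -0.4, 0.2]
width: 0.0653
grip_force: 0.0
```

Emit:
carry_out --steps '[[[0,0,0,0,0,0],[0,0,0,0,0,0],[0,0,0,0,0,0],[0,0,0,0,0,0],[0,0,0,0,0,0]]]' --hand 0.2 --squeeze 40

```text
time: 45.62
ee_pos: [0.6008, 0.2781, -0.0182]
eef_rot: [0.786, 0.618, 0.0, 0.0]
ft_force: [-0.3, -2.0, 4.0]
width: 0.0551
grip_force: 40.0
```

Emit:
carry_out --steps '[[[0,0,-2,0,0,0],[0,0,-5,0,0,0],[0,0,-8,0,0,0],[0,0,-8,0,0,0],[0,0,-8,0,0,0],[0,0,-8,0,0,0]]]'

```text
time: 46.12
ee_pos: [0.5999, 0.2782, 0.0606]
eef_rot: [0.786, 0.619, -0.0, 0.0]
ft_force: [-0.2, 0.4, -1.1]
width: 0.055
grip_force: 40.0
```

Run:
```python
from h import *
s=st(); im,p=snap('wrist','w23')
for t in(70,90,110): print(np.array(holes(im,p,s['ee_pos'][2]+.0207-.002+.008,s['ee_pos'][:2],h=.06,thr=t)).tolist())
place(.5588,-.0198,.06,1.764)
```

```text
{'time': np.float64(46.1167), 'ee_pos': array([0.5999, 0.2782, 0.0606]), 'eef_rot': array([ 7.857e-01,  6.186e-01, -4.000e-04,  0.000e+00]), 'ft_force': array([-0.2203,  0.3966, -1.1028]), 'width': np.float64(0.055), 'grip_force': np.float64(39.9998), 'joint_positions': array([ 0.0086,  0.626 , -0.7237,  1.4813,  0.4298,  1.1981, -1.0156])}
[[0.5897, 0.2414, 3.9], [0.5986, 0.2783, 3.9], [0.6075, 0.3152, 3.4]]
[[0.5896, 0.2415, 4.2], [0.5986, 0.2783, 4.1], [0.6075, 0.3151, 3.7]]
[[0.5894, 0.2417, 4.5], [0.5986, 0.2781, 4.4], [0.6076, 0.3151, 3.9]]
theta 1.3338 wz -0.43
to [0.5588, -0.0198, 0.06] shift [-29.9    3.03   0.04]
```

Emit:
carry_out --steps '[[[-3,0.3,0,0,0,-0.04],[-6,0.6,0,0,0,-0.08],[-9,0.9,0,0,0,-0.12],[-12,1.2,0,0,0,-0.17],[-15,1.5,0,0,0,-0.21],[-18,1.8,0,0,0,-0.26],[-21,2.1,0,0,0,-0.3],[-24,2.4,0,0,0,-0.35],[-27,2.7,0,0,0,-0.4],[-29,2.9,0,0,0,-0.43],[-29.9,3.0,0,0,0,-0.43],[-29.9,3.0,0,0,0,-0.43],[-29.9,3.0,2.0,0,0,-0.43],[-29.9,3.0,3.0,0,0,-0.43],[-29.9,3.0,3.0,0,0,-0.43],[-29.9,3.0,3.0,0,0,-0.43],[-29.9,3.0,3.0,0,0,-0.43],[-29.9,3.0,3.0,0,0,-0.43]]]'

```text
time: 47.67
ee_pos: [0.5597, -0.0185, 0.032]
eef_rot: [0.635, 0.772, 0.0, 0.0]
ft_force: [0.0, 0.6, -1.6]
width: 0.0553
grip_force: 40.0
```

Run:
```python
from h import *
s=st(); place(.5588,-.0198,.0196,1.764)
im,p=snap('wrist','w24')
for t in(70,90,110): print(np.array(holes(im,p,s['ee_pos'][2]+.0207-.002+.008,s['ee_pos'][:2],h=.06,thr=t)).tolist())
```

```text
{'time': np.float64(47.6667), 'ee_pos': array([ 0.5597, -0.0185,  0.032 ]), 'eef_rot': array([6.354e-01, 7.722e-01, 4.000e-04, 4.000e-04]), 'ft_force': array([ 0.0205,  0.5974, -1.5811]), 'width': np.float64(0.0553), 'grip_force': np.float64(39.9998), 'joint_positions': array([ 0.6047,  0.4707, -0.7934,  1.7851,  0.3829,  1.0458, -0.1364])}
theta 1.7644 wz 0.0
to [0.5588, -0.0198, 0.0196] shift [-0.11 -0.12  1.24]
[[0.5582, -0.0185, 3.8], [0.5654, -0.0557, 3.8]]
[[0.5509, 0.0189, 3.6], [0.5581, -0.0185, 3.9], [0.5656, -0.0556, 3.9]]
[[0.551, 0.0188, 3.8], [0.5581, -0.0185, 4.2], [0.5655, -0.0558, 4.0], [0.6079, 0.0117, 3.3]]
```

Emit:
carry_out --steps '[[[-0.2,-0.1,0,0,0,0],[-0.2,-0.1,0.5,0,0,0],[-0.2,-0.1,0.9,0,0,0],[-0.2,-0.1,1.1,0,0,0],[-0.2,-0.1,1.2,0,0,0],[-0.2,-0.1,1.3,0,0,0],[-0.2,-0.1,1.3,0,0,0],[-0.2,-0.1,1.3,0,0,0]]]'

```text
time: 48.38
ee_pos: [0.5583, -0.0216, 0.0196]
eef_rot: [0.636, 0.772, -0.001, 0.0]
ft_force: [-10.9, -1.4, 19.1]
width: 0.0555
grip_force: 40.0
```

Emit:
carry_out --steps '[[[0,0,0,0,0,0],[0,0,0,0,0,0],[0,0,0,0,0,0],[0,0,-0.5,0,0,0],[0,0,-3,0,0,0],[0,0,-6,0,0,0],[0,0,-8,0,0,0],[0,0,-8,0,0,0],[0,0,-8,0,0,0],[0,0,-8,0,0,0]]]' --hand -0.5

```text
time: 49.22
ee_pos: [0.5582, -0.0215, 0.0978]
eef_rot: [0.636, 0.772, -0.0, -0.0]
ft_force: [-0.0, 0.7, 0.6]
width: 0.0652
grip_force: 0.0
```

Run:
```python
from h import *
s=st(); im,p=snap('wrist','w25')
for t in(70,90,110): print(np.array(holes(im,p,.046,[.558,-.02],h=.06,thr=t)).tolist())
place(.5588,-.0198,.0253,1.764)
```

```text
{'time': np.float64(49.2167), 'ee_pos': array([ 0.5582, -0.0215,  0.0978]), 'eef_rot': array([ 6.357e-01,  7.719e-01, -3.000e-04, -2.000e-04]), 'ft_force': array([-0.039 ,  0.7103,  0.6114]), 'width': np.float64(0.0652), 'grip_force': np.float64(0.0), 'joint_positions': array([ 0.6478,  0.3891, -0.8322,  1.7306,  0.311 ,  1.1606, -0.0805])}
[[0.5641, -0.0591, 3.4]]
[[0.5497, 0.0156, 3.4], [0.5569, -0.0218, 3.4], [0.5643, -0.059, 3.7]]
[[0.5499, 0.0157, 3.6], [0.557, -0.0218, 3.6], [0.5643, -0.0591, 3.9]]
theta 1.7637 wz -0.0
to [0.5588, -0.0198, 0.0253] shift [0.15 0.13 7.21]
```

Emit:
carry_out --steps '[[[0,0,1,0,0,0],[0,0,2,0,0,0],[0.1,0,3,0,0,0],[0.1,0,4,0,0,0],[0.1,0,5,0,0,0],[0.1,0,5.5,0,0,0],[0.1,0,6,0,0,0],[0.1,0,6.5,0,0,0],[0.1,0,6.8,0,0,0],[0.1,0,7.0,0,0,0],[0.1,0,7.1,0,0,0],[0.1,0,7.2,0,0,0],[0.1,0,7.2,0,0,0],[0.1,0,7.2,0,0,0]]]' --hand 1

```text
time: 50.43
ee_pos: [0.5586, -0.0204, 0.0266]
eef_rot: [0.636, 0.772, 0.0, 0.0]
ft_force: [0.1, -0.4, 0.3]
width: 0.0004
grip_force: 0.0
```

Emit:
carry_out --steps '[[[0,0,0.05,0,0,0],[0,0,0.05,0,0,0]]]'

```text
time: 50.6
ee_pos: [0.5585, -0.0204, 0.0259]
eef_rot: [0.636, 0.772, 0.0, 0.0]
ft_force: [-0.0, -0.4, -0.0]
width: 0.0003
grip_force: 0.0
```

Emit:
carry_out --steps '[[[0,0,0.05,0,0,0],[0,0,0.1,0,0,0],[0,0,0.15,0,0,0],[0,0,0.15,0,0,0],[0,0,0.15,0,0,0],[0,0,0.15,0,0,0],[0,0,0.15,0,0,0],[0,0,0.15,0,0,0],[0,0,0.15,0,0,0]]]'

```text
time: 51.35
ee_pos: [0.5585, -0.0204, 0.0252]
eef_rot: [0.636, 0.772, -0.0, 0.0]
ft_force: [-4.6, -0.2, 10.4]
width: 0.0005
grip_force: 5.1
```

Emit:
carry_out --steps '[[[0,0,-3,0,0,0],[0,0,-6,0,0,0],[-4,0,-9,0,0,0],[-8,0,-12,0,0,0],[-12,0,-12,0,0,0],[-16,0,-12,0,0,0],[-16,0,-12,0,0,0],[-16,0,-12,0,0,0]]]'

```text
time: 52.02
ee_pos: [0.5888, -0.1828, 0.1438]
eef_rot: [0.638, 0.77, -0.001, 0.0]
ft_force: [0.6, 0.3, 0.6]
width: 0.0002
grip_force: 0.0
```

Run:
```python
from h import *
s=st(); im,p=snap('wrist','w26')
t=topdown(p,im,.44,.68,-.15,.13,.046,2000); cv2.imwrite('pics/w26td.png',t[:,:,::-1])
for q in(70,90,110): print(np.array(holes(im,p,.046,[.558,-.02],h=.06,thr=q)).tolist())
```

```text
{'time': np.float64(52.0167), 'ee_pos': array([ 0.5888, -0.1828,  0.1438]), 'eef_rot': array([ 6.384e-01,  7.697e-01, -6.000e-04,  2.000e-04]), 'ft_force': array([0.6498, 0.3206, 0.5542]), 'width': np.float64(0.0002), 'grip_force': np.float64(0.0), 'joint_positions': array([ 0.8072,  0.4553, -0.763 ,  1.5285,  0.3233,  1.2879,  0.1903])}
[]
[[0.5645, -0.059, 3.2]]
[[0.5571, -0.0216, 3.3], [0.5644, -0.0589, 3.4]]
```

View pics/w26td.png

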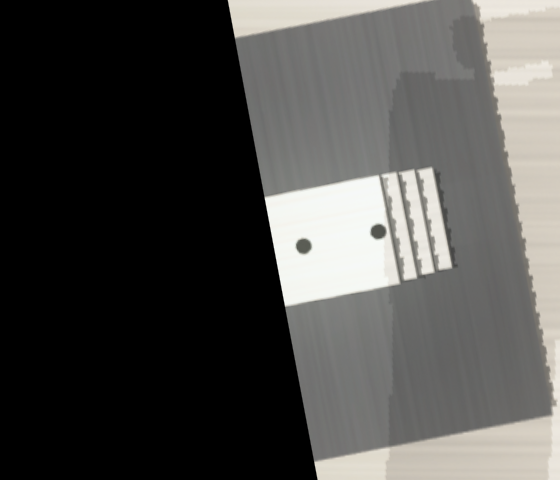

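The four plates are stacked in even steps (edges at columns about 390, 407, 425 and 445), aligned with the jig. I hand in.

```bash
python3 -c "
from bench import r
print(r.close_job())"
```

```text
the job is handed in; nothing more can be done
None
```

I handed the job in at about 52 s of the allowed 210 s: the three nuts looked seated in their pockets, and the four plates are stacked longest to shortest, within about 2 mm of the bed point by camera, and each pressed at 10–14 N; no verdict was returned.

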